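# Lock the hinge pin of the sample press with its R-clip

## Robot

A 6-joint arm with a two-finger parallel gripper is mounted at the origin on the work surface. World frame = base frame: x ahead of the robot, y to its left, z up, the work surface at z = 0. Lengths are in mm, angles in rad, forces in N, time in s.
With the tool pointing down it reaches from about 275 to 750 mm from the base axis. Payload 10.2 kg.
Tool frame: the origin (TCP) lies between the finger pads; the fingertips stand 17 mm ahead of it and the grasp point (between the pads) lies 2 mm behind it; y points along the fingers, x is the direction in which the jaws open and shut, and the axes are right-handed (so a half turn about y gives the same grasp; the last joint's range is limited). The gripper opens to 85 mm and grips with 20 to 120 N. Pads are 22 mm wide; open, the fingers measure 114 mm over their backs; the gripper's body (76 mm by 85 mm) begins 54 mm behind the grasp point. The pads swing forward as they close: fully open they stand 13 mm farther back than shut.
Start: joints at [-1.467, 0.313, 1.498, -0, 1.331, -0.223], TCP at [168.52, -497.224, 219.094] pointing down, gripper open.
Joint ranges: [-2.94, 2.94], [-0.97, 2.17], [0.19, 2.56], [-1.23, 4.37], [0.02, 3.11], [-2.88, 2.88]. Speed limits (rad/s): [2.39, 2.39, 3.01, 3.14, 3.14, 3.14].

## Interface

Orientations are given as a unit quaternion [w, x, y, z].
In Python, from rig import ctrl gives the robot as it stands.
- The arm moves only by the tool jog_arm, never from a script. Its argument "targets" is a list of rows, each an object with "offset": the shift along the tool's x, y, z in m, a list of three; "yaw": the turn about the tool's y in rad. In form: [{"offset": [dx, dy, dz], "yaw": yaw}, ...]. A call has 1 to 12 rows; each row is the pose to reach, as a shift and turn from the pose measured when the call began, along the tool's axes at that moment; what a row does not reach only later rows make up. A row lasts 1/12 s, in which the tool goes at most 41.7 mm and 7.16 degrees, less where a joint would pass 70% of its speed; a pose out of reach is approached as far as the arm can. A call with a gripper value outside its range is refused whole. "fingers" is the finger opening in m, from 0 to 0.0854, set as the call begins (left out, the last holds). The fingers move at their own pace and stop on an object; "grip_force" is the grip in N (left out, the last holds). Time passes only in rows, so rows that repeat a pose let the fingers close. It gives the time, the measured TCP pose, the force and the opening at its end, in the units of the state.
- ctrl.sense(): the state, without advancing time (a new reading comes with each control period).
- ctrl.capture(name): name is "side" or "top"; returns a dict with "img" (400x640x3 uint8, red, green, blue), "intrinsics" (3x3 intrinsics, pixels), "k1" (the pictures are not rectified: a ray, as slopes to the right and down, at radius r is drawn at 1 + k1 r^2 times it, then the intrinsics apply), "T" (4x4, takes a point from camera to world coordinates). Camera axes: x right, y up, looking along -z (the intrinsics and any distortion apply to the point x, -y, -z); pixel columns grow to the right and rows downward; lengths in mm; the calibration is good to about 2 mm. A picture is of the moment at which its call begins. There is no depth.
- ctrl.finish_job(): hands the job in, once; it reports no verdict.
Trained networks look in the newest picture that a camera, given by its name, has taken for a name from the list of things; names that differ only in an ending like _2 or _b are one class to them, and where a whole thing is asked for, a point or a joint stands for the part that bears it (a point fixed in the world has none). Each returns a list of dicts, best first, with "score" (0 to 1); they miss things now and then, are a little off and sometimes report something else, mostly with a low value. They report only what shows in the picture. A call takes as long as a camera call.
- ctrl.boxes_of(camera, target): "box" ([left, top, right, bottom] in pixels, round what is visible of it).
- ctrl.regions_of(camera, target): "region" (400x640 bool, what is visible of it) and "box" ([left, top, right, bottom] in pixels, round what is visible of it).
The state is a dict: "time_s": time; "joints": joint angles; "dq": joint speeds; "tau": joint torques, N m; "eef_pos": TCP position; "ee_rot": TCP orientation; "force": force on the tool from outside, world axes, zero at the start; "wrist_torque": the same for the moment, N m; "grip_width": opening from 0.0 (shut) to 1.0 (fully open).
Only numpy, scipy, OpenCV 4.12 (cv2) and the standard library are available. Lean on these libraries where they do the work, as an engineer would, in place of code of your own. Each camera call takes 0.05 s, during which the arm holds its last target.

## Task

The hinge pin of the small sample press has worked its way out and turned a little. Push it fully home until its head stops against the fork, then take the R-clip from the white stand and feel with its straight leg for the cross hole in the pin's other end, swing the hole about upright with it and press the clip straight down until the bow springs over the pin, and let go. Be gentle with the pin and the clip, no harder than 25 N or so, and leave the beaker, the bottle and the stone undisturbed.

Things in the scene. Friction and masses are not known exactly. Their poses are not given: they have to be found in the camera images.
- press: Grey lever press, fixed. Origin: on the bench, midway between the fork's cheeks; z up; y along the hinge pin, whose axis is 85 mm above the origin; x along the lever, away from the robot. Yaw within 0.35. Base plate x -70 to 160, y -65 to 65, 12 mm high. Cheeks x -23 to 23, y -25 to -13 and 13 to 25, top 110 mm. Lever to x = 280, top 98 mm.
- pin (a joint): Slide of the hinge pin (steel, 22 mm diameter) along the press's y, m: 0 = home (hard stop, head against the fork), positive = out to +y. Starts 0.026 to 0.036. Head: 36 mm disc, its flat outer face at y = 34 mm + this value. Sliding takes 4 to 6 N. The pin also turns about its axis by up to 0.65 rad either way, about 7 N at its rim, and stays where left.
- hole_home (a point): Fixed point on the pin's axis, 85 mm above the bench, 20 mm outside the -y cheek: the centre of the pin's cross hole once the pin is home. Axes as the press's. The hole: 7 mm square, through the 22 mm pin, meant to stand upright, but it starts slanted by up to 0.55 rad about press y, not measured: its top mouth is up to 5.8 mm off along press x.
- clip_grip (a point): Centre of the R-clip's plastic grip, a block 24 (clip x) x 18 (y) x 24 mm (z). Clip loose, about 70 g, upright in the stand (leaning under 3 degrees); grip centre about 90 mm above the bench. Clip z: up along the leg, tip to grip. Clip x: from straight leg to bow; the wire (5 mm) lies in the x-z plane. It may enter the pin with clip x along the press's +x or -x.
- clip_tip (a point): Flat tip, its edge barely bevelled, of the clip's straight leg (5 mm round steel wire): 8 mm to -x and 80 mm below the grip's centre in the clip's frame.
- clip_seat (a point): Point on the leg's axis 38 mm above its tip; lies at the hole's centre when the clip is fully home, the grip's underside then 19 mm above the pin's top. The bow touches the pin about 17 mm before that, its throat passes the widest part of the pin 9 mm before that and then springs in; pressing it over takes about 8 to 12 N if the hole is upright.
- bow (a joint): Opening of the clip's sprung bow, rad: 0 relaxed, about 0.1 as its throat passes the pin's widest part, near 0 again once sprung over.
- stand: White plastic block 75 x 50 x 55 mm, fixed, origin under its centre, yaw within 0.5. The slot in its top (24 x 7 mm, 45 mm deep) holds the clip, clip x along the stand's x, grip over the stand's centre; draw it straight up 50 mm.
- beaker: Glass beaker, 80 mm wide, 95 mm high; a bystander. Origin under its centre.
- bottle: Black bottle, 72 mm wide, 120 mm high; a bystander. Origin under its centre.
- stone: Grey stone sample, 66 mm wide, 31 mm high, in a flat tray 170 x 240 x 16 mm; a bystander. Origin under its centre.

How it is judged (in metres and radians):
On the way, in this order (a step that is already met when the one before it is completed fails the run):
1. the pin is pushed fully home, with the clip not yet in it (value of joint pin below 0.003 m and distance between clip_seat and hole_home above 0.05 m), for 0.2 s.
2. the straight leg is through the pin's cross hole (horizontal distance between clip_tip and hole_home below 0.008 m and z of clip_tip in the frame of hole_home below -0.013 m), for 0.05 s.
At the end, for the whole second after the job is handed in: The pin is within 3 mm of fully home, the clip's leg is through the cross hole with its seat point within 6 mm of hole_home, the leg within 0.4 rad of upright, the bow closed over the pin (under 0.05 rad), and the clip released and at rest (value of joint pin below 0.003 m and distance between clip_seat and hole_home below 0.006 m and angle between the z axis of clip_seat and the z axis of hole_home, either way round below 0.4 rad and value of joint bow below 0.05 rad and linear speed of clip below 0.02 m/s); the robot touches nothing.
It fails at once if the clip is pressed on the pin with more than 26 N (contact force between clip and pin above 26 N).
It fails at once if the pin is pushed by the robot with more than 26 N (contact force between anything else and pin above 26 N).
It fails at once if the beaker is moved more than 3 cm (distance of beaker from where it was at the start of the episode above 0.03 m).
It fails at once if the bottle is moved more than 3 cm (distance of bottle from where it was at the start of the episode above 0.03 m).
It fails at once if the stone is moved more than 3 cm (distance of stone from where it was at the start of the episode above 0.03 m).
It also fails if it takes over 72 s, if anything falls off the work surface, if the arm or the gripper's body presses on something with over 40 N, if the wrist force passes 120 N, or if a joint passes its speed limit or range.

## Working session

There is one attempt and no reset: what is moved stays moved. The work goes in short steps, Python scripts to look and compute and a tool call to move; the robot and the scene stay as the last step left them, time stands still between calls to the robot, and variables do not carry over. Pictures are saved under pics/ and viewed, and the job is handed in when it is done.

Besides the shell and the picture viewer there is one more tool, called after ">>>" in YAML: its name, and indented under it one key for each argument. jog_arm: Moves the arm, as the interface text tells. Its arguments: {"type":"object","properties":{"targets":{"type":"array"},"fingers":{"type":"number"},"grip_force":{"type":"number"}},"required":["targets"]}

```bash
ls; mkdir -p pics; python3 - <<'E'
from rig import ctrl
import cv2,numpy as np
print(ctrl.sense())
for n in ("side","top"):
    c=ctrl.capture(n); cv2.imwrite(f"pics/{n}0.png",c["img"][:,:,::-1])
    print(n,c["intrinsics"],c["k1"],np.round(c["T"],4).tolist())
    for t in ("press","pin","clip_grip","stand","beaker","bottle","stone"):
        print(t,[(np.round(b["box"]).tolist(),round(b["score"],2)) for b in ctrl.boxes_of(n,t)][:3])
E
```

```text
pics
{'time_s': 0.0, 'joints': array([-1.46737903e+00,  3.13438679e-01,  1.49845976e+00, -5.84748491e-05,
        1.33097923e+00, -2.23396268e-01]), 'dq': array([-0.00068914, -0.00045013, -0.00011986,  0.00075587, -0.00100698,
       -0.0013357 ]), 'tau': array([ 2.69540942e-04, -4.12273443e+01, -2.59740919e+01, -4.99814735e-05,
        4.27841151e-03, -4.42238353e-07]), 'eef_pos': array([ 168.48511718, -496.93511798,  218.53233904]), 'ee_rot': array([ 0.57500903, -0.5743558 ,  0.41231148, -0.4116786 ]), 'force': array([0.39110772, 0.11939045, 0.5259402 ]), 'wrist_torque': array([ 0.01606081,  0.01930132, -0.03850865]), 'grip_width': 0.9957686750427749}
side [[366.5820118    0.         317.24733007]
 [  0.         366.5820118  197.28348815]
 [  0.           0.           1.        ]] -0.03385295753134757 [[-0.9794, 0.127, -0.1573, 419.2736], [-0.2011, -0.533, 0.8219, 644.2654], [0.0205, 0.8366, 0.5475, 568.1228], [0.0, 0.0, 0.0, 1.0]]
press [([226.0, 171.0, 364.0, 228.0], 0.89)]
pin [([333.0, 190.0, 347.0, 207.0], 0.73)]
clip_grip [([322.0, 278.0, 337.0, 298.0], 0.83)]
stand [([307.0, 286.0, 353.0, 334.0], 0.94)]
beaker [([194.0, 241.0, 240.0, 299.0], 0.7), ([329.0, 191.0, 344.0, 206.0], 0.52), ([325.0, 277.0, 340.0, 299.0], 0.43)]
bottle [([168.0, 318.0, 222.0, 394.0], 0.76), ([228.0, 174.0, 362.0, 229.0], 0.19)]
stone [([371.0, 160.0, 388.0, 171.0], 0.6)]
top [[507.0239567    0.         319.77033059]
 [  0.         507.0239567  200.32662237]
 [  0.           0.           1.        ]] -0.16555576590424648 [[-0.0015, 0.9958, -0.0914, 447.3605], [-1.0, -0.0018, -0.0036, -51.1569], [-0.0037, 0.0914, 0.9958, 1306.7468], [0.0, 0.0, 0.0, 1.0]]
press [([320.0, 102.0, 396.0, 248.0], 0.86)]
pin [([336.0, 216.0, 356.0, 225.0], 0.72)]
clip_grip [([450.0, 240.0, 473.0, 268.0], 0.64)]
stand [([212.0, 218.0, 238.0, 247.0], 0.67)]
beaker [([218.0, 124.0, 251.0, 159.0], 0.93)]
bottle []
stone [([452.0, 238.0, 473.0, 267.0], 0.84)]
```

```bash
python3 - <<'E'
import cv2
a=cv2.imread("pics/side0.png");cv2.imwrite("pics/side0c.png",cv2.resize(a[130:400,140:440],None,fx=2.2,fy=2.2,interpolation=cv2.INTER_CUBIC))
a=cv2.imread("pics/top0.png");cv2.imwrite("pics/top0c.png",cv2.resize(a[80:290,180:500],None,fx=2.5,fy=2.5,interpolation=cv2.INTER_CUBIC))
E
```

```text
(no output)
```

View pics/side0.png

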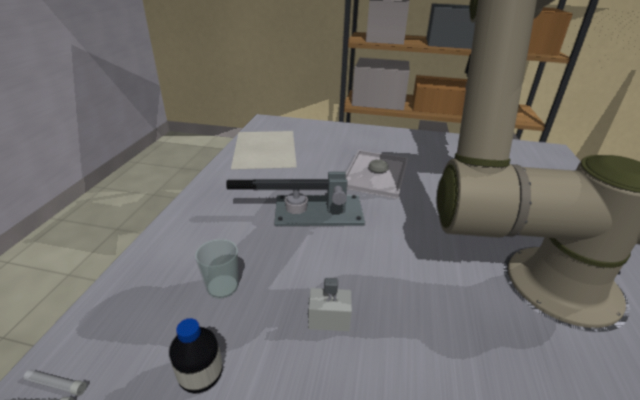

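View pics/top0.png

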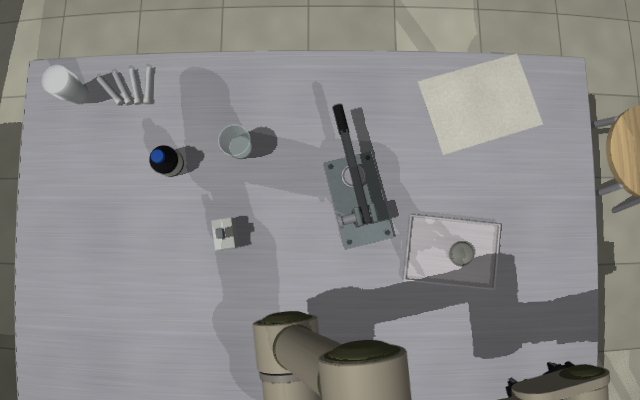

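```bash
ls pics
```

```text
side0.png
side0c.png
top0.png
top0c.png
```

View pics/side0c.png

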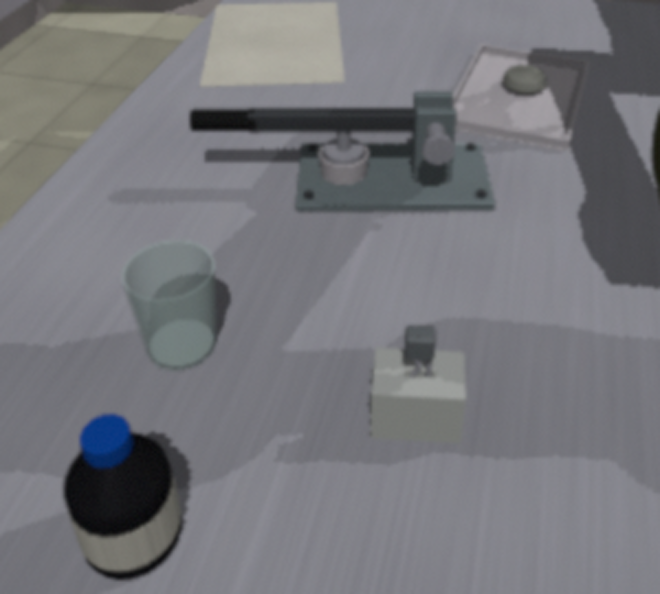

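View pics/top0c.png

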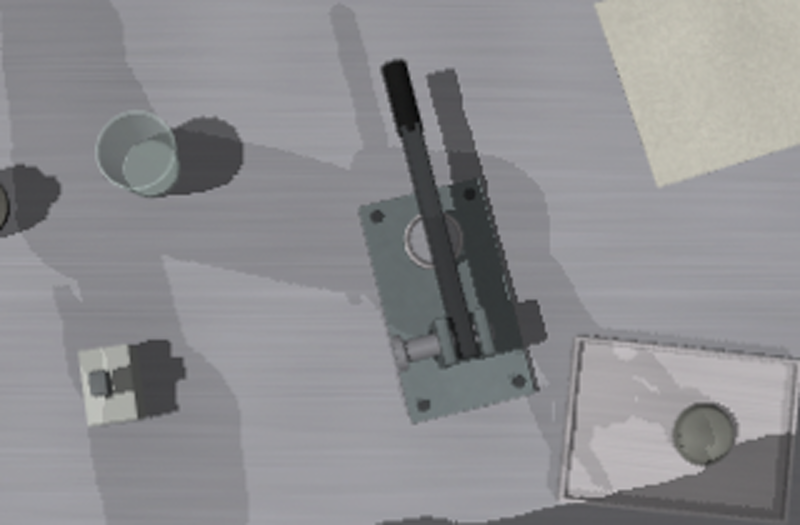

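```bash
cat > h.py <<'E'
import numpy as np, cv2
from rig import ctrl
from scipy.optimize import least_squares
from scipy.ndimage import map_coordinates, gaussian_filter
def proj(c,P):
    P=np.atleast_2d(P); T=np.array(c["T"]); q=(P-T[:3,3])@T[:3,:3]
    s=np.c_[q[:,0]/-q[:,2],-q[:,1]/-q[:,2]]; r2=(s**2).sum(1,keepdims=True)
    s=s*(1+c["k1"]*r2); K=c["intrinsics"]
    return np.c_[K[0,0]*s[:,0]+K[0,2],K[1,1]*s[:,1]+K[1,2]]
def ray(c,uv):
    K=c["intrinsics"]; d=np.array([(uv[0]-K[0,2])/K[0,0],(uv[1]-K[1,2])/K[1,1]]); s=d.copy()
    for _ in range(20): s=d/(1+c["k1"]*(s@s))
    T=np.array(c["T"]); return T[:3,3],T[:3,:3]@np.array([s[0],-s[1],-1])
def atz(c,uv,z):
    o,v=ray(c,uv); return o+v*(z-o[2])/v[2]
def R2(a): return np.array([[np.cos(a),-np.sin(a)],[np.sin(a),np.cos(a)]])
def w(p,L):  # p=x,y,yaw ; local pts -> world
    L=np.atleast_2d(np.array(L,float)); return np.c_[L[:,:2]@R2(p[2]).T+np.array(p[:2]),L[:,2]]
def fit_edges(c,segs,p0,rng=4,it=6,blur=0.7,bias=None):
    """segs: list of (A,B) local 3D. gradient-maximum along normals."""
    g=gaussian_filter(c["img"].astype(float).mean(2),blur); p=np.array(p0,float)
    for k in range(it):
        R=rng if k<3 else max(1.5,rng/2)
        pts=[];loc=[]
        for A,B in segs:
            A=np.array(A,float);B=np.array(B,float)
            t=np.linspace(.08,.92,24)[:,None]; L=A+(B-A)*t
            uv=proj(c,w(p,L)); e=uv[-1]-uv[0]; n=np.array([-e[1],e[0]])/np.hypot(*e)
            s=np.arange(-R,R+.01,.1)
            for l,u in zip(L,uv):
                q=u+s[:,None]*n
                if q.min()<3 or q[:,0].max()>636 or q[:,1].max()>396: continue
                v=map_coordinates(g,[q[:,1],q[:,0]],order=3); d=np.abs(np.gradient(v,.1))
                i=d.argmax()
                if d[i]<4 or i in(0,len(s)-1): continue
                pts.append((l,n,u+s[i]*n))
        if len(pts)<10: print("few",len(pts));return p,None
        Ls=np.array([a for a,_,_ in pts]);N=np.array([a for _,a,_ in pts]);Q=np.array([a for _,_,a in pts])
        f=lambda p:((proj(c,w(p,Ls))-Q)*N).sum(1)
        r=least_squares(f,p,loss="soft_l1",f_scale=.3,x_scale=[1,1,.01]); p=r.x
    return p,(np.median(np.abs(f(p))),len(pts))
E
python3 - <<'E'
from h import *
top=ctrl.capture("top");side=ctrl.capture("side")
cr=np.array([[359,206],[480,180],[538,389],[413,423]])/2.5+np.array([180,80])
P=np.array([atz(top,u,12) for u in cr]);print("plate",np.round(P,1).tolist())
d=(P[0]+P[1]-P[2]-P[3]);yaw=np.arctan2(d[1],d[0]);C=P.mean(0)
print(np.hypot(*(P[0]-P[3])[:2]),np.hypot(*(P[0]-P[1])[:2]))
p0=[*(C[:2]-R2(yaw)@[45,0]),yaw];print("p0",p0)
q=[(-70,-65,12),(160,-65,12),(160,65,12),(-70,65,12)]
E=[(q[i],q[(i+1)%4]) for i in range(4)]
print("top",fit_edges(top,E,p0)); 
for i in range(4): print(i,fit_edges(top,E[:i]+E[i+1:],p0))
print("side",fit_edges(side,[E[1],E[2],E[3]],p0)); print("side bottom", fit_edges(side,[((-70,65,0),(160,65,0)),E[2],E[3],E[1]],p0))
# stand
cs=np.array([[79,351],[128,344],[137,417],[88,425]])/2.5+np.array([180,80])
S=np.array([atz(top,u,55) for u in cs]);print("stand",np.round(S,1).tolist())
g=[b["box"] for b in ctrl.boxes_of("top","clip_grip")]
gt=np.array([100,383])/2.5+np.array([180,80]);print("grip top",atz(top,gt,102), "ctr",S.mean(0))
sg=np.array([420,330])/2.2+np.array([140,130]);print("side grip",atz(side,sg,102))
sb=np.array([374,352])/2.2+np.array([140,130]);sc=np.array([466,352])/2.2+np.array([140,130]);print(atz(side,(374/2.2+140,376/2.2+130),55),atz(side,(466/2.2+140,376/2.2+130),55))
for n,u in(("bk",(236,142)),("bt",(166,160)),("stone",(461,253))): print(n,atz(top,u,60 if n!="stone" else 31))
E
```

```text
plate [[664.7, -56.5, 12.0], [691.9, -182.2, 12.0], [475.3, -239.3, 12.0], [441.2, -111.1, 12.0]]
230.06044053837388 128.5804356654919
p0 [np.float64(524.6493489786969), np.float64(-158.33933816049466), np.float64(0.2484327821926588)]
top (array([ 5.24083365e+02, -1.53967981e+02,  2.34263050e-01]), (np.float64(0.2908304354671479), 82))
0 (array([ 5.24079025e+02, -1.53614057e+02,  2.34867280e-01]), (np.float64(0.20054667465346823), 68))
1 (array([ 5.23535796e+02, -1.54143722e+02,  2.35637595e-01]), (np.float64(0.2023064041623077), 61))
2 (array([ 5.25574240e+02, -1.59995806e+02,  2.39316928e-01]), (np.float64(0.3105507340079795), 69))
3 (array([ 5.24864491e+02, -1.53722113e+02,  2.31665017e-01]), (np.float64(0.20428917085346987), 57))
side (array([ 5.18958456e+02, -1.39234133e+02,  2.39798958e-01]), (np.float64(0.10701070273105057), 68))
side bottom (array([ 5.22446180e+02, -1.53420142e+02,  2.38405671e-01]), (np.float64(0.21103385563988855), 85))
stand [[512.6, 223.0, 55.0], [519.6, 173.6, 55.0], [447.2, 163.8, 55.0], [439.0, 212.9, 55.0]]
grip top [479.5015548  191.84460516 102.        ] ctr [479.59627531 193.34525155  55.        ]
side grip [477.56542171 195.19045363 102.        ]
[511.24577927 208.40561694  55.        ] [438.05140053 192.08197043  55.        ]
bk [709.51686965 163.76552511  60.        ]
bt [665.15192245 342.74343635  60.        ]
stone [ 429.60781937 -404.82624156   31.        ]
```

```bash
python3 - <<'E'
from h import *
top=ctrl.capture("top");side=ctrl.capture("side")
def box(x,y,z0,z1):
    q=[(-x,-y,z1),(x,-y,z1),(x,y,z1),(-x,y,z1)]; return [(q[i],q[(i+1)%4]) for i in range(4)]
p0=[479.6,193.3,0.13]
E=box(37.5,25,0,55)
print(fit_edges(top,E,p0),fit_edges(top,[E[0],E[1],E[3]],p0),fit_edges(top,[E[2],E[1],E[3]],p0))
print(fit_edges(side,E,p0,rng=3),fit_edges(side,[E[2],E[1],E[3]],p0,rng=3))
G=box(12,9,78,102)
pg=[479,194,0.13]
print("grip",fit_edges(top,G,pg,rng=2.5,blur=.5),fit_edges(side,G[1:],pg,rng=2.5,blur=.5))
for t,c,o in(("top",top,(225,232)),("side",side,(330,300))):
    m=c["img"][o[1]-30:o[1]+30,o[0]-35:o[0]+35,::-1]
    cv2.imwrite(f"pics/clip_{t}.png",cv2.resize(m,None,fx=10,fy=10,interpolation=cv2.INTER_NEAREST))
# pin: overlay tail/head region
pp=[523.8,-153.8,0.236]
print("hole_home",w(pp,[[0,-45,85]]),proj(top,w(pp,[[0,-45,96],[0,34,85],[0,64,85]])))
print("head px",proj(side,w(pp,[[0,60,85],[0,64,85],[0,70,85]])))
for n in("side",):
  for b in ctrl.regions_of(n,"pin")[:2]: print(b["score"],b["box"])
b=ctrl.boxes_of("top","pin");print(b)
m=top["img"][195:250,315:405,::-1];cv2.imwrite("pics/pin_top.png",cv2.resize(m,None,fx=8,fy=8,interpolation=cv2.INTER_CUBIC))
m=side["img"][160:230,300:380,::-1];cv2.imwrite("pics/pin_side.png",cv2.resize(m,None,fx=8,fy=8,interpolation=cv2.INTER_CUBIC))
E
```

```text
(array([4.80432093e+02, 1.94923517e+02, 1.51113029e-01]), (np.float64(0.19542180507137474), 93)) (array([4.80452691e+02, 1.94755899e+02, 1.48830513e-01]), (np.float64(0.1993062624338799), 72)) (array([4.80382865e+02, 1.95149234e+02, 1.50160152e-01]), (np.float64(0.19092203004874134), 71))
(array([4.76682223e+02, 1.96165421e+02, 1.57469452e-01]), (np.float64(0.10329768160079646), 85)) (array([4.76680659e+02, 1.96176483e+02, 1.57873802e-01]), (np.float64(0.10657688516677294), 72))
grip (array([4.80168582e+02, 1.94562915e+02, 7.31671423e-02]), (np.float64(0.3193477561700348), 88)) (array([4.77476218e+02, 1.98624520e+02, 1.56870855e-01]), (np.float64(0.19905122724899732), 72))
hole_home [[ 534.32169225 -197.55264555   85.        ]] [[382.63130132 210.26895705]
 [350.45525482 218.30537563]
 [338.3873606  221.2372585 ]]
head px [[338.00254152 196.62727891]
 [338.13661361 197.53413993]
 [338.33961791 198.9073707 ]]
0.75 [331.5, 186.1, 348.2, 205.4]
[{'box': [335.6, 209.7, 378.5, 225.9], 'score': 0.66}]
```

View pics/clip_side.png

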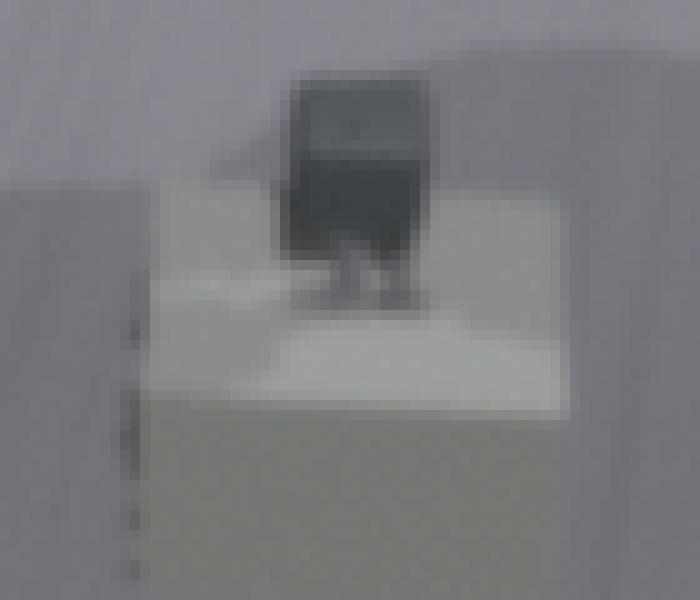

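View pics/pin_top.png

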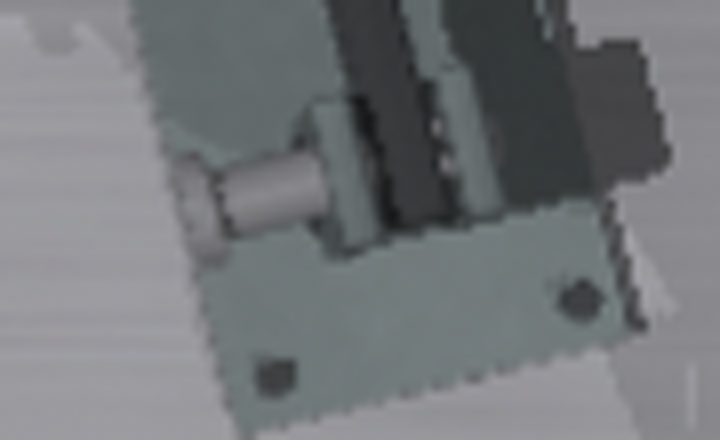

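View pics/clip_top.png

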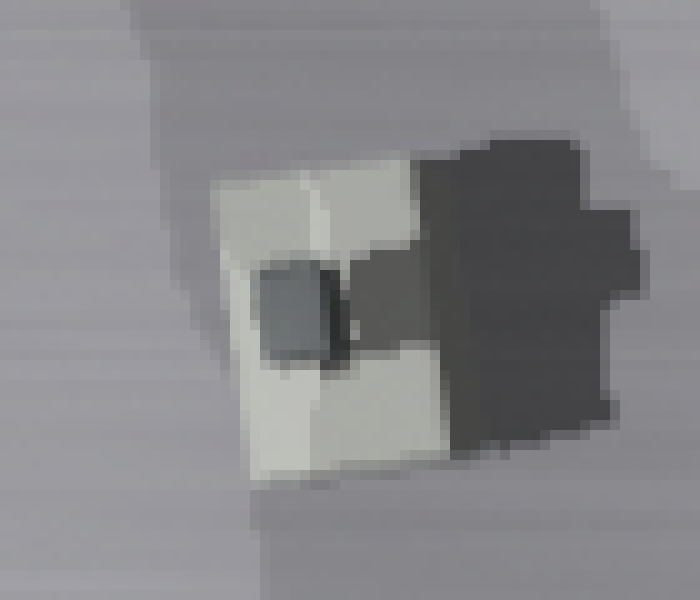

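```bash
cat >> h.py <<'E'
from scipy.spatial.transform import Rotation as Ro
def state():
    s=ctrl.sense(); q=s["ee_rot"]; R=Ro.from_quat([q[1],q[2],q[3],q[0]]).as_matrix()
    return s,np.array(s["eef_pos"]),R
def plan(*targets):
    """targets (x,y,z,yaw of tool x in world)"""
    s,p,R=state()
    cy=np.arctan2(R[1,0],R[0,0])
    print("t",round(s["time_s"],2),"pos",p.round(2),"yawx",round(cy,4),"down",R[:,1].round(3),"F",np.round(s["force"],2),"M",np.round(s["wrist_torque"],2),"grip",round(s["grip_width"]*85.4,1),"j6",round(s["joints"][5],2))
    for t in targets:
        off=R.T@(np.array(t[:3])-p); d=(t[3]-cy+np.pi/2)%np.pi-np.pi/2
        print(" ->",np.round(t,2),"offset",(off/1000).round(4).tolist(),"yaw",round(-d,4))
PRESS=[523.8,-153.8,0.236]
def pw(x,y,z): return w(PRESS,[[x,y,z]])[0]
E
python3 - <<'E'
from h import *
s,p,R=state();print(R.round(3))
plan((*pw(0,95,200)[:3],0.236),(*pw(0,95,85)[:3],0.236),(479,195,200,.152))
E
```

```text
[[ 0.321 -0.     0.947]
 [-0.947  0.     0.321]
 [-0.    -1.    -0.   ]]
t 1.15 pos [ 168.51 -497.22  219.09] yawx -1.244 down [-0.  0. -1.] F [ 0.51  0.75 -1.19] M [-0.01 -0.01 -0.05] grip 85.9 j6 -0.22
 -> [ 5.0159e+02 -6.1430e+01  2.0000e+02  2.4000e-01] offset [-0.3058, 0.0191, 0.4553] yaw -1.48
 -> [ 5.0159e+02 -6.1430e+01  8.5000e+01  2.4000e-01] offset [-0.3058, 0.1341, 0.4553] yaw -1.48
 -> [4.79e+02 1.95e+02 2.00e+02 1.50e-01] offset [-0.5559, 0.0191, 0.5163] yaw -1.396
```

>>> jog_arm:
  targets:
    - {"offset": [-0.306, 0.019, 0.455], "yaw": -1.48}
    - {"offset": [-0.306, 0.019, 0.455], "yaw": -1.48}
    - {"offset": [-0.306, 0.019, 0.455], "yaw": -1.48}
    - {"offset": [-0.306, 0.019, 0.455], "yaw": -1.48}
    - {"offset": [-0.306, 0.019, 0.455], "yaw": -1.48}
    - {"offset": [-0.306, 0.019, 0.455], "yaw": -1.48}
    - {"offset": [-0.306, 0.019, 0.455], "yaw": -1.48}
    - {"offset": [-0.306, 0.019, 0.455], "yaw": -1.48}
    - {"offset": [-0.306, 0.019, 0.455], "yaw": -1.48}
    - {"offset": [-0.306, 0.019, 0.455], "yaw": -1.48}
    - {"offset": [-0.306, 0.019, 0.455], "yaw": -1.48}
    - {"offset": [-0.306, 0.019, 0.455], "yaw": -1.48}
  fingers: 0.0
  grip_force: 40

```text
time_s: 2.15
eef_pos: [472.7, -98.0, 201.9]
ee_rot: [-0.702, 0.702, 0.086, -0.085]
force: [0.3, -1.2, 0.4]
grip_width: 0.0
```

```bash
python3 - <<'E'
from h import *
plan((*pw(0,95,200)[:3],0.236),(*pw(0,95,85)[:3],0.236))
E
```

```text
t 2.15 pos [472.66 -98.01 201.93] yawx 0.2424 down [ 0.001 -0.    -1.   ] F [ 0.3  -1.24  0.36] M [-0.07  0.04 -0.01] grip 0.0 j6 -0.69
 -> [ 5.0159e+02 -6.1430e+01  2.0000e+02  2.4000e-01] offset [0.0369, 0.0019, 0.0286] yaw 0.0064
 -> [ 5.0159e+02 -6.1430e+01  8.5000e+01  2.4000e-01] offset [0.0368, 0.1169, 0.0286] yaw 0.0064
```

>>> jog_arm:
  targets:
    - {"offset": [0.037, 0.002, 0.0286], "yaw": 0.006}
    - {"offset": [0.037, 0.002, 0.0286], "yaw": 0.006}
    - {"offset": [0.037, 0.035, 0.0286], "yaw": 0.006}
    - {"offset": [0.037, 0.07, 0.0286], "yaw": 0.006}
    - {"offset": [0.037, 0.1, 0.0286], "yaw": 0.006}
    - {"offset": [0.037, 0.117, 0.0286], "yaw": 0.006}
    - {"offset": [0.037, 0.117, 0.0286], "yaw": 0.006}
    - {"offset": [0.037, 0.117, 0.0286], "yaw": 0.006}

```text
time_s: 2.82
eef_pos: [501.7, -61.7, 85.1]
ee_rot: [-0.702, 0.702, 0.083, -0.083]
force: [0.2, 0.3, 0.6]
grip_width: -0.0
```

```bash
python3 - <<'E'
from h import *
plan((*pw(0,95,85)[:3],0.236),(*pw(0,46,85)[:3],0.236))
for n in("top","side"):
    c=ctrl.capture(n);a=c["img"][...,::-1]
    a=a[190:260,300:400] if n=="top" else a[130:230,280:400]
    cv2.imwrite(f"pics/p1{n}.png",cv2.resize(a,None,fx=6,fy=6,interpolation=cv2.INTER_CUBIC))
E
```

```text
t 2.82 pos [501.69 -61.66  85.11] yawx 0.236 down [-0. -0. -1.] F [0.22 0.35 0.62] M [ 0.01 -0.04 -0.06] grip -0.0 j6 -0.59
 -> [ 5.0159e+02 -6.1430e+01  8.5000e+01  2.4000e-01] offset [-0.0, 0.0001, 0.0002] yaw 0.0
 -> [ 5.1304e+02 -1.0908e+02  8.5000e+01  2.4000e-01] offset [-0.0, 0.0001, -0.0488] yaw 0.0
```

View pics/p1side.png

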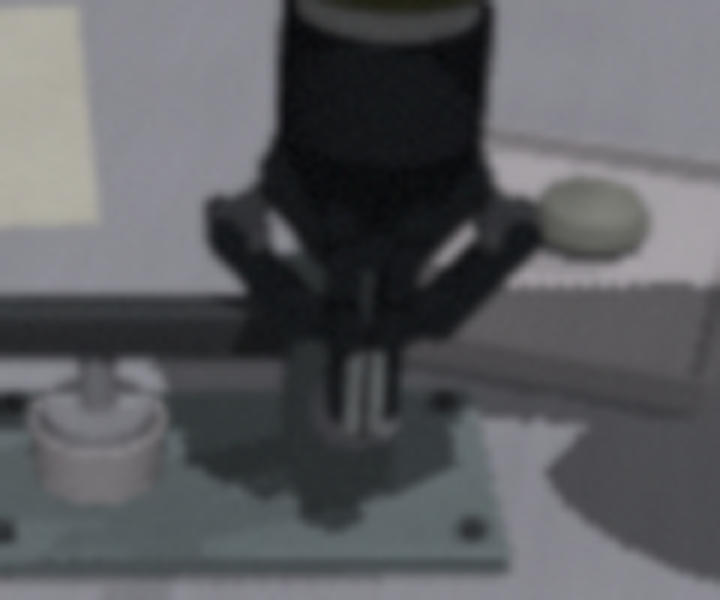

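View pics/p1top.png

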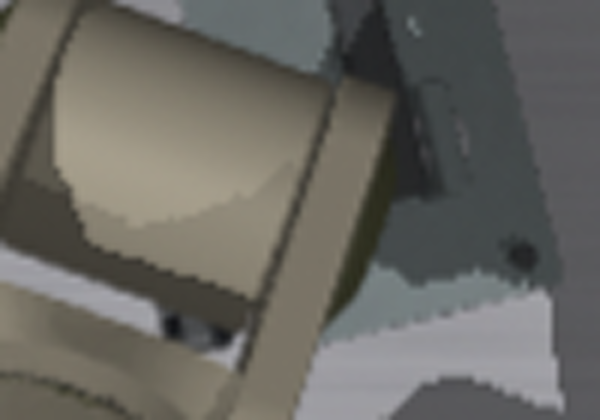

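>>> jog_arm:
  targets:
    - {"offset": [0, 0, -0.006], "yaw": 0}
    - {"offset": [0, 0, -0.01], "yaw": 0}
    - {"offset": [0, 0, -0.013], "yaw": 0}
    - {"offset": [0, 0, -0.016], "yaw": 0}
    - {"offset": [0, 0, -0.018], "yaw": 0}
    - {"offset": [0, 0, -0.02], "yaw": 0}
    - {"offset": [0, 0, -0.022], "yaw": 0}
    - {"offset": [0, 0, -0.024], "yaw": 0}
    - {"offset": [0, 0, -0.026], "yaw": 0}

```text
time_s: 3.67
eef_pos: [508.8, -87.1, 86.7]
ee_rot: [-0.702, 0.703, 0.084, -0.082]
force: [-0.4, 5.1, 3.8]
grip_width: 0.001
```

>>> jog_arm:
  targets:
    - {"offset": [0, 0, -0.002], "yaw": 0}
    - {"offset": [0, 0, -0.004], "yaw": 0}
    - {"offset": [0, 0, -0.006], "yaw": 0}
    - {"offset": [0, 0, -0.008], "yaw": 0}
    - {"offset": [0, 0, -0.01], "yaw": 0}

```text
time_s: 4.08
eef_pos: [511.2, -97.0, 86.6]
ee_rot: [-0.702, 0.703, 0.084, -0.082]
force: [0.2, 4.2, 3.2]
grip_width: 0.001
```

>>> jog_arm:
  targets:
    - {"offset": [0, 0, -0.002], "yaw": 0}
    - {"offset": [0, 0, -0.0035], "yaw": 0}
    - {"offset": [0, 0, -0.005], "yaw": 0}
    - {"offset": [0, 0, -0.0065], "yaw": 0}
    - {"offset": [0, 0, -0.008], "yaw": 0}

```text
time_s: 4.5
eef_pos: [513.1, -104.9, 86.7]
ee_rot: [-0.702, 0.703, 0.084, -0.082]
force: [-1.0, 4.4, 3.4]
grip_width: -0.002
```

>>> jog_arm:
  targets:
    - {"offset": [0, 0, -0.001], "yaw": 0}
    - {"offset": [0, 0, -0.002], "yaw": 0}

```text
time_s: 4.67
eef_pos: [513.6, -107.0, 86.6]
ee_rot: [-0.702, 0.703, 0.084, -0.082]
force: [-0.5, 4.0, 3.3]
grip_width: 0.0
```

>>> jog_arm:
  targets:
    - {"offset": [0, 0, -0.001], "yaw": 0}
    - {"offset": [0, 0, -0.0015], "yaw": 0}

```text
time_s: 4.83
eef_pos: [514.0, -108.6, 86.7]
ee_rot: [-0.702, 0.703, 0.084, -0.082]
force: [0.1, 4.6, 2.5]
grip_width: -0.003
```

>>> jog_arm:
  targets:
    - {"offset": [0, 0, -0.0006], "yaw": 0}
    - {"offset": [0, 0, -0.0012], "yaw": 0}

```text
time_s: 5.0
eef_pos: [514.3, -109.8, 86.7]
ee_rot: [-0.702, 0.703, 0.084, -0.082]
force: [-0.0, 3.6, 3.0]
grip_width: 0.001
```

>>> jog_arm:
  targets:
    - {"offset": [0, 0, -0.0006], "yaw": 0}
    - {"offset": [0, 0, -0.0012], "yaw": 0}

```text
time_s: 5.17
eef_pos: [514.6, -111.0, 86.7]
ee_rot: [-0.702, 0.703, 0.084, -0.082]
force: [-0.1, 4.0, 2.5]
grip_width: -0.002
```

>>> jog_arm:
  targets:
    - {"offset": [0, 0, -0.0006], "yaw": 0}
    - {"offset": [0, 0, -0.0012], "yaw": 0}

```text
time_s: 5.33
eef_pos: [514.7, -111.6, 86.6]
ee_rot: [0.702, -0.702, -0.084, 0.082]
force: [-0.5, 9.8, 5.0]
grip_width: 0.003
```

>>> jog_arm:
  targets:
    - {"offset": [0, 0, -0.0005], "yaw": 0}
    - {"offset": [0, 0, -0.0008], "yaw": 0}

```text
time_s: 5.5
eef_pos: [514.7, -111.6, 86.6]
ee_rot: [0.703, -0.702, -0.084, 0.083]
force: [-1.8, 10.7, 5.8]
grip_width: -0.004
```

>>> jog_arm:
  targets:
    - {"offset": [0, 0, 0.012], "yaw": 0}
    - {"offset": [0, -0.01, 0.03], "yaw": 0}
    - {"offset": [0, -0.04, 0.06], "yaw": 0}
    - {"offset": [0, -0.07, 0.09], "yaw": 0}
    - {"offset": [0, -0.1, 0.125], "yaw": 0}
    - {"offset": [0, -0.115, 0.16], "yaw": 0}
    - {"offset": [0, -0.115, 0.2], "yaw": 0.03}
    - {"offset": [0.01, -0.115, 0.24], "yaw": 0.06}
    - {"offset": [0.02, -0.115, 0.28], "yaw": 0.085}
    - {"offset": [0.03, -0.115, 0.3], "yaw": 0.085}
    - {"offset": [0.037, -0.115, 0.306], "yaw": 0.085}
    - {"offset": [0.037, -0.115, 0.306], "yaw": 0.085}
  fingers: 0.05

```text
time_s: 6.5
eef_pos: [479.1, 195.3, 201.7]
ee_rot: [0.705, -0.705, -0.055, 0.053]
force: [-0.0, -0.4, -0.3]
grip_width: 0.585
```

```bash
python3 - <<'E'
from h import *
plan((479,195.5,200,.152),(479,195.5,90,.152))
top=ctrl.capture("top");side=ctrl.capture("side")
for n,c in(("top",top),("side",side)):
    a=c["img"][...,::-1]; cv2.imwrite(f"pics/full2{n}.png",a)
    a=a[195:245,330:410] if n=="top" else a[150:230,290:380]
    cv2.imwrite(f"pics/p2{n}.png",cv2.resize(a,None,fx=8,fy=8,interpolation=cv2.INTER_CUBIC))
print(proj(top,[pw(0,-45,96),pw(5.8,-45,94.3),pw(-5.8,-45,94.3),pw(0,-60,96),pw(0,34,85)]).round(1))
E
```

```text
t 6.5 pos [479.13 195.34 201.72] yawx 0.1534 down [ 0.002  0.001 -1.   ] F [-0.03 -0.35 -0.33] M [ 0.01 -0.02  0.01] grip 49.9 j6 0.01
 -> [4.790e+02 1.955e+02 2.000e+02 1.500e-01] offset [-0.0001, 0.0017, 0.0002] yaw 0.0014
 -> [4.790e+02 1.955e+02 9.000e+01 1.500e-01] offset [-0.0004, 0.1117, 0.0001] yaw 0.0014
[[382.6 210.3]
 [382.  208. ]
 [383.1 212.7]
 [388.7 208.8]
 [350.5 218.3]]
```

View pics/p2top.png

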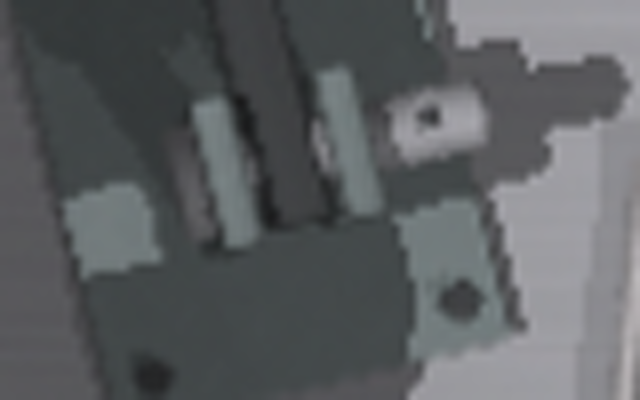

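View pics/p2side.png

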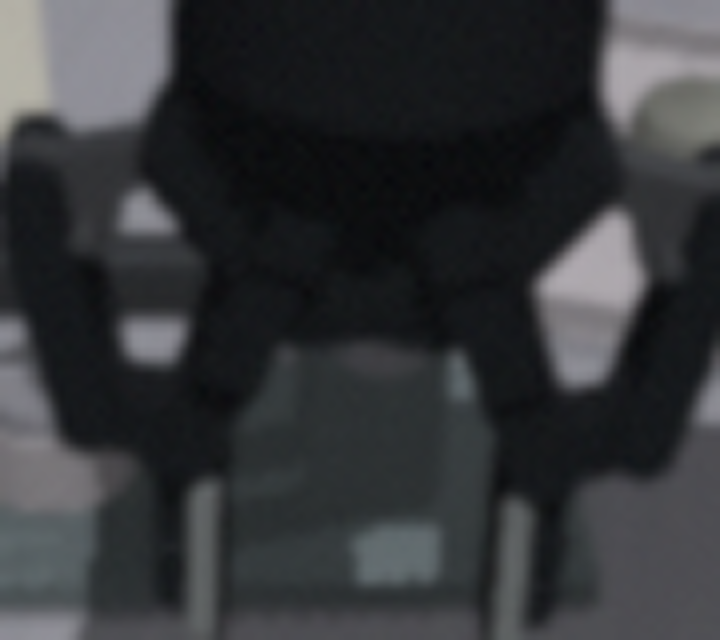

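View pics/full2side.png

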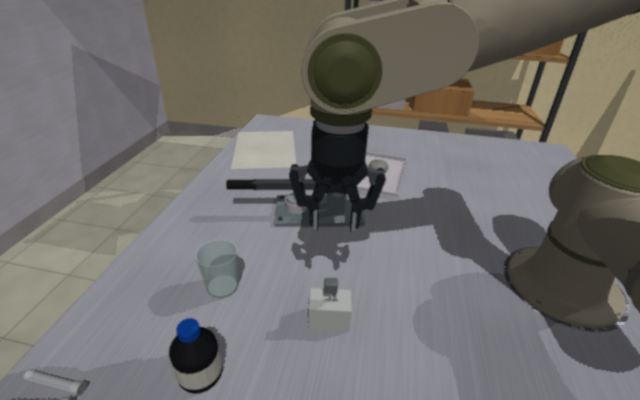

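```bash
python3 - <<'E'
from h import *
top=ctrl.capture("top"); g=top["img"].astype(float).mean(2)
print(g[202:218,374:394].round().astype(int))
# fit pin tail: silhouette edges at z~85, x=+-11, and end y, using PRESS yaw fixed
gb=gaussian_filter(g,.5)
def edge(pl,dl,s):  # position along local dir of max gradient
    q=np.array([proj(top,[pw(*(np.array(pl)+np.array(dl)*k))])[0] for k in s])
    v=map_coordinates(gb,[q[:,1],q[:,0]],order=3); d=np.gradient(v,s); return s[np.abs(d).argmax()],np.abs(d).max()
for y in np.arange(-60,-34,3):
    hi=edge((0,y,85),(1,0,0),np.arange(6,17,.1)); lo=edge((0,y,85),(-1,0,0),np.arange(6,17,.1))
    print(y,"x+",hi,"x-",lo,"mid",round((hi[0]-lo[0])/2,2))
for x in(-6,0,6): print("end",x,edge((x,-55,85+np.sqrt(121-x*x)),(0,-1,0),np.arange(0,20,.1)))
# cheek outer -y edge top, cheek ends in x
for y in(-19,19):
    print("cheek",y,"x+",edge((12,y,110),(1,0,0),np.arange(3,18,.1)),"x-",edge((-12,y,110),(-1,0,0),np.arange(3,18,.1)))
for x in(-18,-12,12,18): print("cheek y",x,edge((x,-19,110),(0,-1,0),np.arange(2,11,.1)),edge((x,19,110),(0,1,0),np.arange(2,11,.1)))
# hole darkness profile
for z in(96,):
    A=[];
    for x in np.arange(-8,8.1,.5):
        A.append([gb_ for gb_ in map_coordinates(g,proj(top,[pw(x,y,85+np.sqrt(121-x*x)) for y in np.arange(-54,-38,.5)])[:,::-1].T,order=3)])
    A=np.array(A); i=np.unravel_index(A.argmin(),A.shape);print("min at x",-8+.5*i[0],"y",-54+.5*i[1],A.min())
    base=np.median(A,axis=1,keepdims=True); D=np.clip(base-A-15,0,None); X,Y=np.mgrid[-8:8.1:.5,-54:-38:.5]
    m=(abs(X-(-8+.5*i[0]))<6)&(abs(Y-(-54+.5*i[1]))<6); D=D*m
    print("centroid",(D*X).sum()/D.sum(),(D*Y).sum()/D.sum())
E
```

```text
[[ 69  68  68  69  69  70  70  69  69  69  71  74  87  88  89  88  89  89
   89  88]
 [ 70  68  68  69  69  71  71  70  69  70  70  71  86  89  89  88  88  88
   88  88]
 [ 70  67  69  69  70  70  70  70  70  69  69  74  85  88  88  83  86  86
   86  86]
 [ 79  70  69  69  70  69  69  75  74  81  77  82  92  97  99  80  86  88
   88  88]
 [ 87  70  68  68  68  74  73  90  99 121 113 115 120 123 123 111  80  88
   89  89]
 [ 98  72  64  65  75  98 106 111 135 130 129 135 137 140 141 134  87  87
   87  87]
 [106  66  65  66 101 117 124 133 126 102  97 146 151 153 153 152 111  89
   86  87]
 [114  80  72  72  75 128 137 139  87  68  65 150 160 161 160 160 132  97
   88  88]
 [119  90  79  80  81 139 148 150 118  97  92 145 163 163 164 164 132  95
   89  89]
 [117 100  83  87  91 149 156 156 132 155 155 160 162 159 156 154 126  93
   89  89]
 [119 108  78  91  95 142 156 157 157 150 150 146 144 143 141 137 124  89
   89  88]
 [120 114  88  96  98  97 145 148 144 142 136 127 122 116 112 104  97  90
   89  89]
 [120 116  89  92  93  93 127 131 125 118 105 112  83  74  75  88  89  89
   89 
[... 2007 characters left out ...]
at64(10.300000000000006), np.float64(15.89486459209445))
cheek y -18 (np.float64(6.600000000000004), np.float64(11.794405174502629)) (np.float64(3.5000000000000013), np.float64(20.730591471667083))
cheek y -12 (np.float64(6.200000000000004), np.float64(12.575019226758855)) (np.float64(3.4000000000000012), np.float64(13.764324936220078))
cheek y 12 (np.float64(6.400000000000004), np.float64(10.99779013985983)) (np.float64(3.5000000000000013), np.float64(19.107141044889488))
cheek y 18 (np.float64(6.300000000000004), np.float64(15.429538017142363)) (np.float64(4.200000000000002), np.float64(21.45017362796068))
min at x 2.0 y -48.0 56.490201854300786
centroid 2.281488415099196 -47.3376206159287
```

>>> jog_arm:
  targets:
    - {"offset": [-0.0005, 0.035, 0], "yaw": 0.0014}
    - {"offset": [-0.0005, 0.07, 0], "yaw": 0.0014}
    - {"offset": [-0.0005, 0.095, 0], "yaw": 0.0014}
    - {"offset": [-0.0005, 0.108, 0], "yaw": 0.0014}
    - {"offset": [-0.0005, 0.1117, 0], "yaw": 0.0014}
    - {"offset": [-0.0005, 0.1117, 0], "yaw": 0.0014}
    - {"offset": [-0.0005, 0.1117, 0], "yaw": 0.0014}

```text
time_s: 7.23
eef_pos: [479.2, 192.5, 91.2]
ee_rot: [0.706, -0.705, -0.053, 0.051]
force: [0.1, -0.2, 0.4]
grip_width: 0.586
```

```bash
python3 - <<'E'
from h import *
plan((479,195.5,90,.152))
c=ctrl.capture("side");a=c["img"][...,::-1][220:350,270:390]
cv2.imwrite("pics/g1.png",cv2.resize(a,None,fx=6,fy=4.6*1.3,interpolation=cv2.INTER_CUBIC)[:600])
print(proj(c,[state()[1]]))
E
```

```text
t 7.23 pos [479.19 192.49  91.19] yawx 0.1474 down [ 0.003  0.001 -1.   ] F [ 0.09 -0.19  0.42] M [0.   0.03 0.04] grip 50.1 j6 0.01
 -> [4.790e+02 1.955e+02 9.000e+01 1.500e-01] offset [0.0003, 0.0012, 0.003] yaw -0.0046
[[329.92288556 283.10824098]]
```

View pics/g1.png

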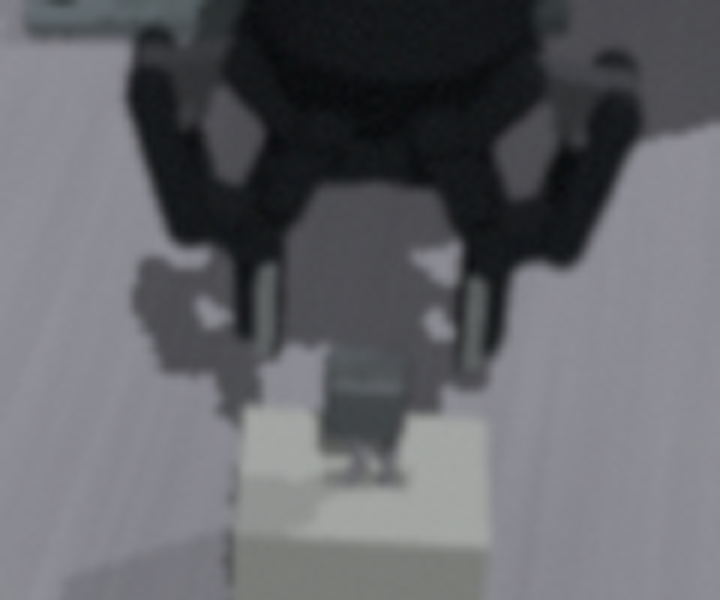

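```bash
python3 - <<'E'
from h import *
plan((479,195.5,90,.152))
c=ctrl.capture("side");a=c["img"][...,::-1][220:320,270:390]
P=state()[1]
for q in proj(c,[P,P-[0,0,17],[478.5,195.5,102],[478.5,204.5,102],[478.5,195.5,90],[478.5,195.5,78]]):print(q.round(1),((q-[270,220]+.5)*6-.5).round())
cv2.imwrite("pics/g2.png",cv2.resize(a,None,fx=6,fy=6,interpolation=cv2.INTER_CUBIC))
E
```

```text
t 7.28 pos [479.31 192.71  91.42] yawx 0.1477 down [ 0.004  0.001 -1.   ] F [-0.06 -0.05  0.36] M [-0.03 -0.07 -0.03] grip 50.2 j6 0.01
 -> [4.790e+02 1.955e+02 9.000e+01 1.500e-01] offset [0.0001, 0.0014, 0.0028] yaw -0.0043
[329.9 283.2] [362. 382.]
[329.6 289.9] [360. 422.]
[330.3 280. ] [365. 363.]
[329.4 283.8] [359. 385.]
[330.1 284.9] [363. 392.]
[329.8 289.7] [361. 421.]
```

View pics/g2.png

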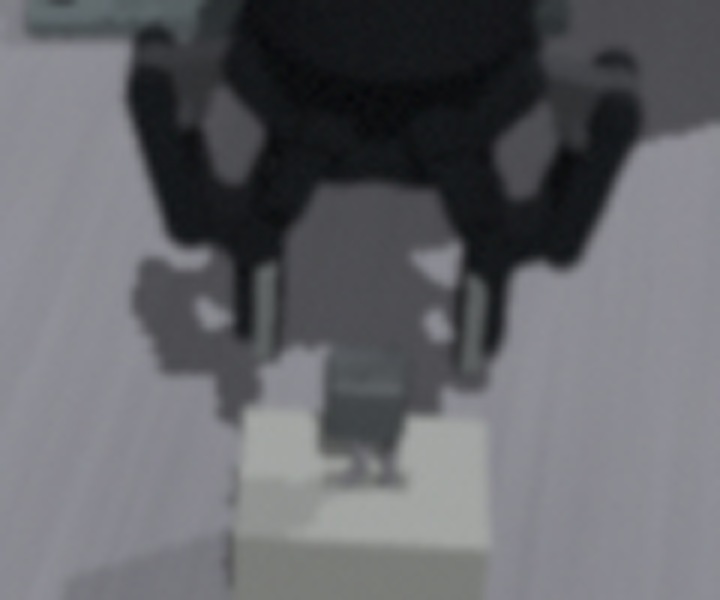

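```bash
python3 - <<'E'
from h import *
c=ctrl.capture("side")
for P in([501.7,-61.7,85.1],[479.1,195.3,201.7]):
    P=np.array(P)
    for d in(0,-5,-10,-17,10): print(P,d,proj(c,[P+[0,0,d],P+[-2.6,11,d]]).round(1).tolist())
s=ctrl.sense();print(s["joints"],s["dq"],s["tau"])
E
```

```text
[501.7 -61.7  85.1] 0 [[339.2, 204.7], [339.6, 207.5]]
[501.7 -61.7  85.1] -5 [[339.1, 206.5], [339.5, 209.2]]
[501.7 -61.7  85.1] -10 [[339.0, 208.2], [339.3, 211.0]]
[501.7 -61.7  85.1] -17 [[338.8, 210.6], [339.2, 213.4]]
[501.7 -61.7  85.1] 10 [[339.4, 201.1], [339.8, 203.9]]
[479.1 195.3 201.7] 0 [[332.5, 235.0], [333.0, 239.6]]
[479.1 195.3 201.7] -5 [[332.4, 237.5], [332.9, 242.1]]
[479.1 195.3 201.7] -10 [[332.3, 239.9], [332.7, 244.6]]
[479.1 195.3 201.7] -17 [[332.1, 243.3], [332.5, 247.9]]
[479.1 195.3 201.7] 10 [[332.8, 230.1], [333.3, 234.6]]
[1.55258268e-01 4.31922453e-01 1.68902995e+00 1.09332708e-03
 1.01670431e+00 6.55261328e-03] [ 0.00377636  0.00191885  0.00438867 -0.00047799 -0.00210991  0.00096944] [-1.45886773e-01 -4.24893844e+01 -2.19130021e+01 -2.33327999e-03
 -4.26008744e-03 -2.01384173e-03]
```

>>> jog_arm:
  targets:
    - {"offset": [0, 0.0013, 0.0028], "yaw": -0.004}
    - {"offset": [0, 0.0013, 0.0028], "yaw": -0.004}
    - {"offset": [0, 0.0013, 0.0028], "yaw": -0.004}
    - {"offset": [0, 0.0013, 0.0028], "yaw": -0.004}
    - {"offset": [0, 0.0013, 0.0028], "yaw": -0.004}
    - {"offset": [0, 0.0013, 0.0028], "yaw": -0.004}
  fingers: 0.015
  grip_force: 20

```text
time_s: 7.88
eef_pos: [478.8, 195.8, 90.1]
ee_rot: [0.705, -0.705, -0.055, 0.052]
force: [-0.0, -1.0, 1.7]
grip_width: 0.175
```

```bash
python3 - <<'E'
from h import *
plan((479,195.5,90,.152))
c=ctrl.capture("side");a=c["img"][...,::-1][220:320,270:390]
cv2.imwrite("pics/g3.png",cv2.resize(a,None,fx=6,fy=6,interpolation=cv2.INTER_CUBIC))
E
```

```text
t 7.88 pos [478.82 195.76  90.14] yawx 0.1522 down [ 0.004  0.002 -1.   ] F [-0.01 -0.96  1.73] M [ 0.03  0.01 -0.01] grip 14.9 j6 0.01
 -> [4.790e+02 1.955e+02 9.000e+01 1.500e-01] offset [0.0001, 0.0001, -0.0003] yaw 0.0002
```

View pics/g3.png

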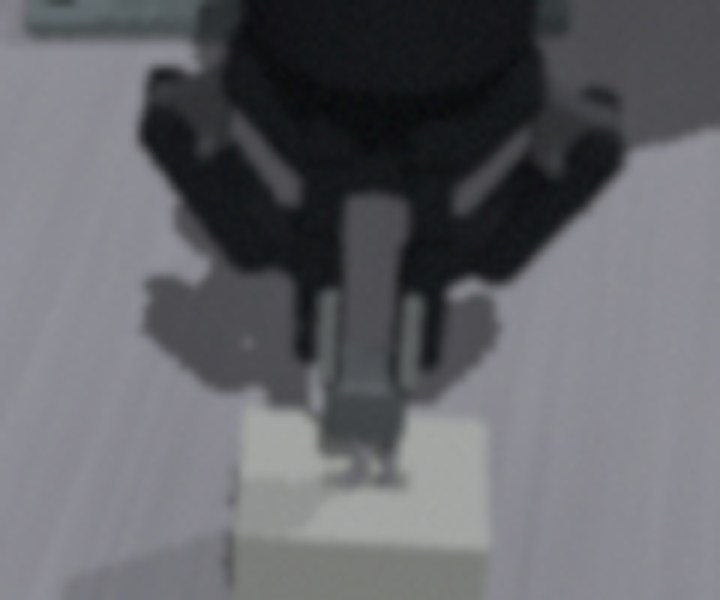

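>>> jog_arm:
  targets:
    - {"offset": [0, 0, 0], "yaw": 0}
    - {"offset": [0, 0, 0], "yaw": 0}
    - {"offset": [0, 0, 0], "yaw": 0}
    - {"offset": [0, 0.006, 0], "yaw": 0}
    - {"offset": [0, 0.012, 0], "yaw": 0}
    - {"offset": [0, 0.016, 0], "yaw": 0}
    - {"offset": [0, 0.016, 0], "yaw": 0}
  fingers: 0.05

```text
time_s: 8.52
eef_pos: [478.2, 195.7, 72.9]
ee_rot: [0.705, -0.705, -0.054, 0.053]
force: [0.2, 0.4, 0.7]
grip_width: 0.585
```

```bash
python3 - <<'E'
from h import *
plan((478.8,195.5,59,.152))
c=ctrl.capture("side");a=c["img"][...,::-1][220:320,270:390]
cv2.imwrite("pics/g4.png",cv2.resize(a,None,fx=6,fy=6,interpolation=cv2.INTER_CUBIC))
E
```

```text
t 8.52 pos [478.23 195.65  72.86] yawx 0.1522 down [ 0.002  0.001 -1.   ] F [0.22 0.4  0.68] M [-0.02  0.04  0.05] grip 50.0 j6 0.01
 -> [4.788e+02 1.955e+02 5.900e+01 1.500e-01] offset [0.0005, 0.0139, -0.0002] yaw 0.0002
```

View pics/g4.png

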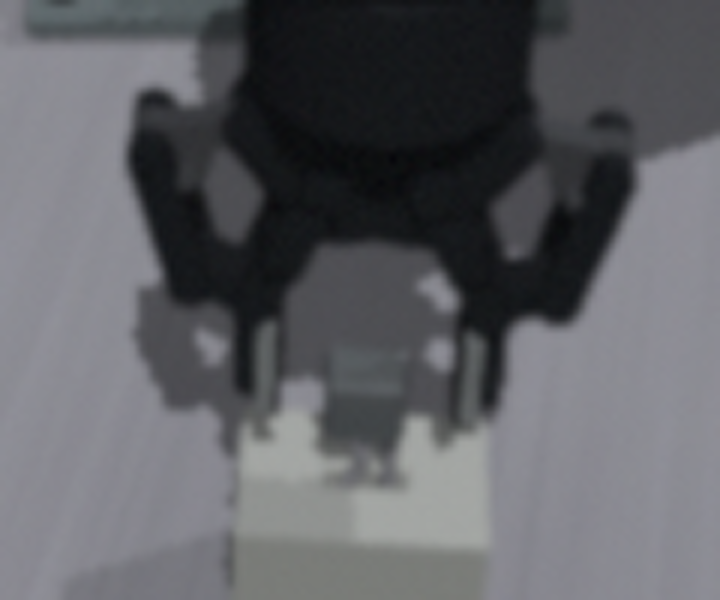

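>>> jog_arm:
  targets:
    - {"offset": [0.0005, 0.006, 0], "yaw": 0}
    - {"offset": [0.0005, 0.011, 0], "yaw": 0}
    - {"offset": [0.0005, 0.0139, 0], "yaw": 0}
    - {"offset": [0.0005, 0.0139, 0], "yaw": 0}
    - {"offset": [0.0005, 0.0139, 0], "yaw": 0}

```text
time_s: 8.98
eef_pos: [479.0, 195.8, 59.4]
ee_rot: [0.705, -0.705, -0.055, 0.053]
force: [-0.1, 0.8, 0.6]
grip_width: 0.585
```

>>> jog_arm:
  targets:
    - {"offset": [0, 0, 0], "yaw": 0}
    - {"offset": [0, 0, 0], "yaw": 0}
    - {"offset": [0, 0, 0], "yaw": 0}
    - {"offset": [0, 0, 0], "yaw": 0}
    - {"offset": [0, 0, 0], "yaw": 0}
    - {"offset": [0, 0, 0], "yaw": 0}
  fingers: 0.01
  grip_force: 60

```text
time_s: 9.48
eef_pos: [479.2, 195.8, 59.6]
ee_rot: [0.705, -0.705, -0.055, 0.053]
force: [0.3, -0.4, 4.0]
grip_width: 0.265
```

```bash
python3 - <<'E'
from h import *
plan((478.8,195.5,59,.152))
c=ctrl.capture("side");a=c["img"][...,::-1][220:320,270:390]
cv2.imwrite("pics/g5.png",cv2.resize(a,None,fx=6,fy=6,interpolation=cv2.INTER_CUBIC))
E
```

```text
t 9.48 pos [479.23 195.83  59.63] yawx 0.1522 down [ 0.003  0.001 -1.   ] F [ 0.31 -0.4   4.05] M [-0.02  0.01  0.02] grip 22.6 j6 0.01
 -> [4.788e+02 1.955e+02 5.900e+01 1.500e-01] offset [-0.0005, 0.0006, -0.0003] yaw 0.0002
```

View pics/g5.png

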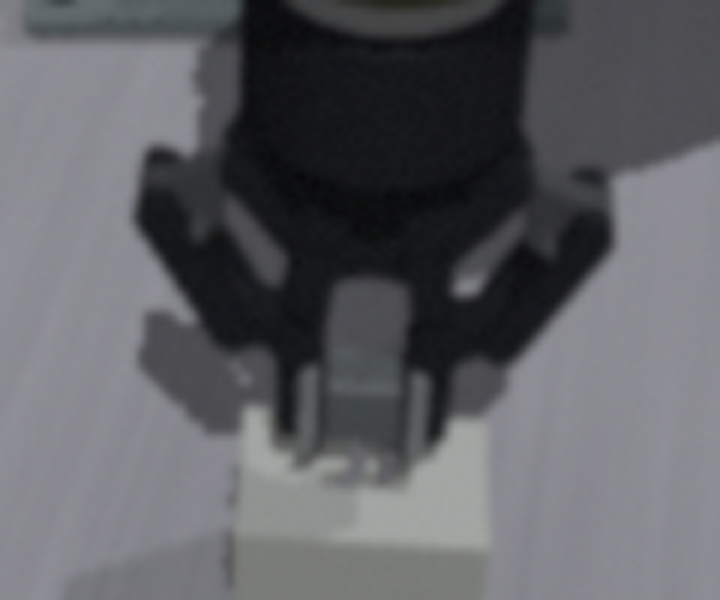

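>>> jog_arm:
  targets:
    - {"offset": [0, -0.006, 0], "yaw": 0}
    - {"offset": [0, -0.014, 0], "yaw": 0}
    - {"offset": [0, -0.024, 0], "yaw": 0}
    - {"offset": [0, -0.036, 0], "yaw": 0}
    - {"offset": [0, -0.048, 0], "yaw": 0}
    - {"offset": [0, -0.06, 0], "yaw": 0}
    - {"offset": [0, -0.075, 0], "yaw": 0}
    - {"offset": [0, -0.09, 0], "yaw": 0}
    - {"offset": [0, -0.1, 0], "yaw": 0}
    - {"offset": [0, -0.1, 0], "yaw": 0}
    - {"offset": [0, -0.1, 0], "yaw": 0}

```text
time_s: 10.45
eef_pos: [478.9, 195.7, 159.9]
ee_rot: [0.705, -0.705, -0.055, 0.052]
force: [0.1, -0.5, -1.3]
grip_width: 0.268
```

```bash
python3 - <<'E'
from h import *
plan()
c=ctrl.capture("side");a=c["img"][...,::-1][210:310,270:390]
cv2.imwrite("pics/g6.png",cv2.resize(a,None,fx=6,fy=6,interpolation=cv2.INTER_CUBIC))
E
```

```text
t 10.45 pos [478.95 195.73 159.9 ] yawx 0.1522 down [ 0.004  0.001 -1.   ] F [ 0.12 -0.45 -1.35] M [ 0.    0.   -0.01] grip 22.9 j6 0.01
```

View pics/g6.png

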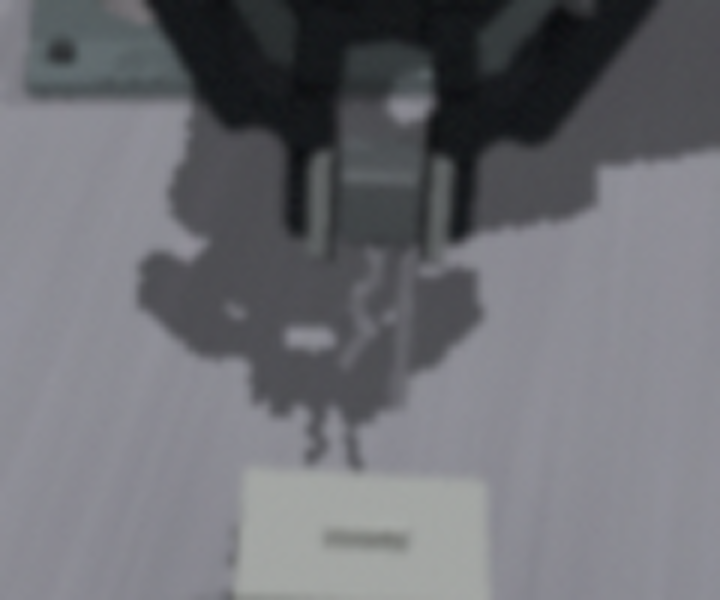

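```bash
python3 - <<'E'
from h import *
c=ctrl.capture("side");P=np.array([478.95,195.73,159.9])
f=lambda q:((q-[270,210]+.5)*6-.5).round(1)
for dx in(-8,):
  for dy in(-2,0,2):
    t=w([P[0],P[1],.152],[[dx,dy,110.3],[dx,dy,178.3]]);print(dx,dy,f(proj(c,t)).tolist())
print("grip ctr +-", f(proj(c,w([P[0],P[1],.152],[[12,9,202.3],[-12,9,202.3],[12,9,178.3],[-12,9,178.3]]))).tolist())
E
```

```text
-8 -2 [[392.1, 398.8], [404.0, 218.1]]
-8 0 [[392.0, 403.9], [404.0, 223.0]]
-8 2 [[391.9, 409.0], [403.9, 227.9]]
grip ctr +- [[331.4, 171.7], [423.8, 176.1], [328.5, 241.6], [418.8, 246.0]]
```

```bash
sed -i 's/^PRESS=.*/PRESS=[524.4,-155.4,0.236]/' h.py; python3 - <<'E'
from h import *
a=pw(9.9,-45,195);b=pw(9.9,-45,160);print(a)
plan((*a,.236),(*b,.236))
E
```

```text
[ 544.54727427 -196.83787325  195.        ]
t 10.55 pos [478.48 195.63 158.88] yawx 0.1522 down [ 0.001  0.001 -1.   ] F [-0.12 -0.49 -0.98] M [ 0.    0.02 -0.02] grip 22.9 j6 0.01
 -> [ 5.4455e+02 -1.9684e+02  1.9500e+02  2.4000e-01] offset [0.0059, -0.0365, -0.3979] yaw -0.0838
 -> [ 5.4455e+02 -1.9684e+02  1.6000e+02  2.4000e-01] offset [0.0058, -0.0015, -0.3979] yaw -0.0838
```

>>> jog_arm:
  targets:
    - {"offset": [0, -0.015, -0.015], "yaw": 0}
    - {"offset": [0, -0.03, -0.04], "yaw": -0.02}
    - {"offset": [0.001, -0.0365, -0.078], "yaw": -0.04}
    - {"offset": [0.002, -0.0365, -0.118], "yaw": -0.06}
    - {"offset": [0.003, -0.0365, -0.158], "yaw": -0.084}
    - {"offset": [0.004, -0.0365, -0.198], "yaw": -0.084}
    - {"offset": [0.005, -0.0365, -0.238], "yaw": -0.084}
    - {"offset": [0.006, -0.0365, -0.278], "yaw": -0.084}
    - {"offset": [0.006, -0.0365, -0.315], "yaw": -0.084}
    - {"offset": [0.006, -0.0365, -0.35], "yaw": -0.084}
    - {"offset": [0.006, -0.0365, -0.38], "yaw": -0.084}
    - {"offset": [0.006, -0.0365, -0.398], "yaw": -0.084}

```text
time_s: 11.55
eef_pos: [544.3, -199.9, 193.7]
ee_rot: [0.703, -0.702, -0.082, 0.082]
force: [-0.5, 0.2, -0.5]
grip_width: 0.272
```

>>> jog_arm:
  targets:
    - {"offset": [0, 0, 0], "yaw": 0}
    - {"offset": [0, 0, 0], "yaw": 0}

```text
time_s: 11.72
eef_pos: [543.8, -200.4, 192.3]
ee_rot: [0.704, -0.701, -0.081, 0.083]
force: [-1.0, 0.0, -1.2]
grip_width: 0.27
```

```bash
python3 - <<'E'
from h import *
plan((*pw(9.9,-45,160),.236))
c=ctrl.capture("side");a=c["img"][...,::-1][130:230,280:400]
cv2.imwrite("pics/h1.png",cv2.resize(a,None,fx=6,fy=6,interpolation=cv2.INTER_CUBIC))
E
```

```text
t 11.72 pos [ 543.8  -200.39  192.26] yawx 0.2321 down [-0.002  0.003 -1.   ] F [-1.04  0.05 -1.18] M [ 0.07  0.03 -0.05] grip 23.1 j6 -0.79
 -> [ 5.4455e+02 -1.9684e+02  1.6000e+02  2.4000e-01] offset [0.0016, 0.0323, 0.0032] yaw -0.0039
```

View pics/h1.png

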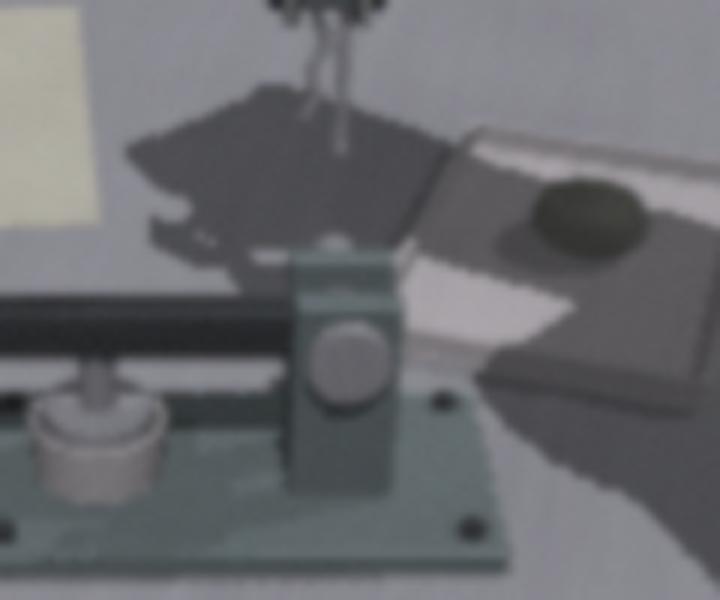

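```bash
python3 - <<'E'
from h import *
c=ctrl.capture("side");P=state()[1];print(P)
f=lambda q:((q-[280,130]+.5)*6-.5).round(1).tolist()
print("tip",f(proj(c,w([P[0],P[1],.236],[[-8,0,P[2]-49.6]]))))
print("pin top y-45,-55,-63",f(proj(c,[pw(0,y,96) for y in(-45,-55,-63)])))
print("cheek top corners near",f(proj(c,[pw(x,25,110) for x in(-23,23)])), "far", f(proj(c,[pw(x,-25,110) for x in(-23,23)])))
print("head",f(proj(c,[pw(0,34,85),pw(18,34,85),pw(-18,34,85)])))
g=c["img"].astype(float).mean(2);print(g[166:174,325:348].round().astype(int))
print(g[148:158,332:342].round().astype(int))
E
```

```text
[ 544.08196203 -198.83427371  193.10986691]
tip [[334.3, 150.4]]
pin top y-45,-55,-63 [[331.8, 249.2], [330.1, 238.2], [328.8, 229.6]]
cheek top corners near [[401.6, 302.6], [290.1, 302.5]] far [[390.0, 243.5], [283.3, 243.3]]
head [[344.6, 365.7], [301.2, 365.7], [387.9, 365.7]]
[[ 79  78  78  79  78  79  80  78  79  78  77  77  77  76  76  78  77  78
   78  76  76  75  69]
 [ 78  78  78  78  78  79  80  80  79  81  79  79  76  77  76  78  77  77
   78  76  76  72  67]
 [ 78  77  79  79  79  80  81  80  84  87  89  89  84  79  77  77  78  78
   77  77  74  71  70]
 [ 77  78  79  79  80  80  82  86  97 108 114 113 103  88  80  77  77  78
   77  75  71  71  87]
 [ 82  83  83  82  83  83  86  95 109 122 128 129 121 103  86  82  80  81
   79  76  74  85 112]
 [105 104  99  91  91  93  95 101 111 118 123 123 120 108  95  90  90  90
   89  88  93 112 132]
 [129 128 119 103 102 105 106 107 109 110 111 112 112 109 105 104 102 103
  104 105 117 133 138]
 [124 121 111  96 101 106 106 106 106 106 105 105 105 105 105 106 105 105
  105 106 120 136 134]]
[[ 87  78  78  86  96  98  94  94 105 118]
 [ 82  78  79  88  98  94  83  78  82  90]
 [ 78  77  79  89 100  97  83  77  76  77]
 [ 78  79  79  89 102 102  85  77  77  76]
 [ 78  78  79  88 101  99  83  77  76  76]
 [ 77  78  78  86  95  93  81  76  77  76]
 [ 77  78  78  85  94  89  80  77  76  75]
 [ 78  78  79  85  91  86  79  76  77  76]
 [ 77  78  79  80  82  80  78  76  75  76]
 [ 78  78  76  77  78  77  77  76  75  76]]
```

```bash
python3 - <<'E'
from h import *
plan((*pw(10.3,-45,152),.236))
E
```

```text
t 11.82 pos [ 544.08 -198.83  193.11] yawx 0.2345 down [-0.001  0.003 -1.   ] F [-0.    0.4  -1.05] M [-0.01 -0.01 -0.03] grip 23.1 j6 -0.79
 -> [ 5.4494e+02 -1.9674e+02  1.5200e+02  2.4000e-01] offset [0.0013, 0.0411, 0.0017] yaw -0.0015
```

>>> jog_arm:
  targets:
    - {"offset": [0.0013, 0.012, 0.0017], "yaw": -0.0015}
    - {"offset": [0.0013, 0.025, 0.0017], "yaw": -0.0015}
    - {"offset": [0.0013, 0.035, 0.0017], "yaw": -0.0015}
    - {"offset": [0.0013, 0.041, 0.0017], "yaw": -0.0015}
    - {"offset": [0.0013, 0.041, 0.0017], "yaw": -0.0015}
    - {"offset": [0.0013, 0.041, 0.0017], "yaw": -0.0015}
    - {"offset": [0.0013, 0.041, 0.0017], "yaw": -0.0015}

```text
time_s: 12.4
eef_pos: [545.2, -196.8, 152.8]
ee_rot: [0.703, -0.701, -0.083, 0.083]
force: [0.5, -0.2, -0.3]
grip_width: 0.272
```

```bash
python3 - <<'E'
from h import *
plan((*pw(10.3,-45,152),.236))
c=ctrl.capture("side");a=c["img"][...,::-1][130:210,290:380]
cv2.imwrite("pics/h2.png",cv2.resize(a,None,fx=7,fy=7,interpolation=cv2.INTER_CUBIC))
plan((*pw(10.3,-45,146),.236))
E
```

```text
t 12.4 pos [ 545.19 -196.76  152.83] yawx 0.2362 down [-0.     0.002 -1.   ] F [ 0.49 -0.16 -0.31] M [ 0.02 -0.02 -0.03] grip 23.2 j6 -0.79
 -> [ 5.4494e+02 -1.9674e+02  1.5200e+02  2.4000e-01] offset [-0.0002, 0.0008, 0.0001] yaw 0.0002
t 12.45 pos [ 545.2  -196.83  152.86] yawx 0.2361 down [-0.     0.002 -1.   ] F [-0.31  0.44 -1.42] M [-0.05  0.03  0.04] grip 23.2 j6 -0.79
 -> [ 5.4494e+02 -1.9674e+02  1.4600e+02  2.4000e-01] offset [-0.0002, 0.0069, 0.0001] yaw 0.0001
```

View pics/h2.png

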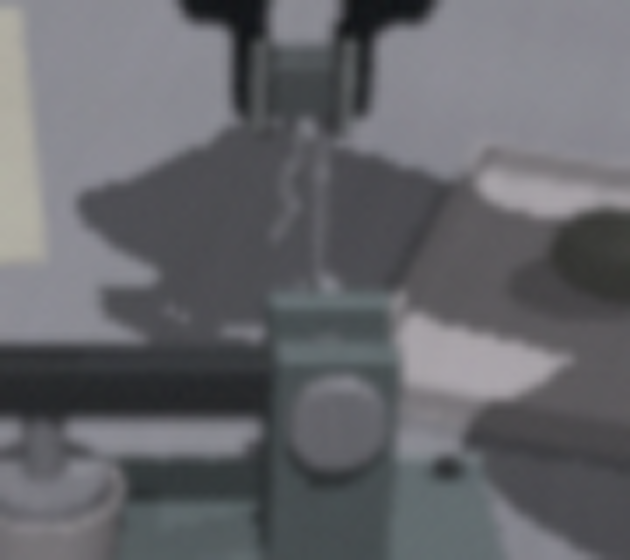

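>>> jog_arm:
  targets:
    - {"offset": [-0.0002, 0.002, 0], "yaw": 0}
    - {"offset": [-0.0002, 0.004, 0], "yaw": 0}
    - {"offset": [-0.0002, 0.005, 0], "yaw": 0}

```text
time_s: 12.7
eef_pos: [545.0, -196.9, 147.8]
ee_rot: [0.703, -0.701, -0.083, 0.083]
force: [0.3, 1.3, -0.6]
grip_width: 0.267
```

>>> jog_arm:
  targets:
    - {"offset": [0, 0.001, 0], "yaw": 0}
    - {"offset": [0, 0.002, 0], "yaw": 0}

```text
time_s: 12.87
eef_pos: [544.9, -196.9, 145.6]
ee_rot: [0.703, -0.701, -0.083, 0.083]
force: [-0.6, 0.2, -0.1]
grip_width: 0.271
```

>>> jog_arm:
  targets:
    - {"offset": [0, 0.001, 0], "yaw": 0}
    - {"offset": [0, 0.0015, 0], "yaw": 0}

```text
time_s: 13.03
eef_pos: [544.9, -196.9, 143.9]
ee_rot: [0.703, -0.701, -0.083, 0.083]
force: [0.0, -0.1, -0.1]
grip_width: 0.272
```

>>> jog_arm:
  targets:
    - {"offset": [0, 0.001, 0], "yaw": 0}
    - {"offset": [0, 0.0015, 0], "yaw": 0}

```text
time_s: 13.2
eef_pos: [544.8, -196.9, 142.2]
ee_rot: [0.703, -0.701, -0.083, 0.083]
force: [-0.2, -1.1, -0.6]
grip_width: 0.271
```

>>> jog_arm:
  targets:
    - {"offset": [0, 0.001, 0], "yaw": 0}
    - {"offset": [0, 0.0015, 0], "yaw": 0}

```text
time_s: 13.37
eef_pos: [544.8, -196.8, 140.6]
ee_rot: [0.703, -0.701, -0.083, 0.083]
force: [-1.0, 0.3, -1.0]
grip_width: 0.268
```

>>> jog_arm:
  targets:
    - {"offset": [0, 0.001, 0], "yaw": 0}
    - {"offset": [0, 0.0015, 0], "yaw": 0}

```text
time_s: 13.53
eef_pos: [544.8, -196.8, 138.9]
ee_rot: [0.703, -0.701, -0.083, 0.083]
force: [-0.4, -0.5, -1.2]
grip_width: 0.271
```

>>> jog_arm:
  targets:
    - {"offset": [0, 0.001, 0], "yaw": 0}
    - {"offset": [0, 0.0015, 0], "yaw": 0}

```text
time_s: 13.7
eef_pos: [544.8, -196.8, 137.3]
ee_rot: [0.703, -0.701, -0.083, 0.083]
force: [0.5, 0.2, -0.6]
grip_width: 0.267
```

```bash
python3 - <<'E'
from h import *
c=ctrl.capture("side");a=c["img"][...,::-1][130:210,290:380]
cv2.imwrite("pics/h3.png",cv2.resize(a,None,fx=7,fy=7,interpolation=cv2.INTER_CUBIC))
plan((*pw(8.3,-45,100),.236))
E
```

```text
t 13.75 pos [ 544.71 -196.77  137.21] yawx 0.2359 down [-0.001  0.003 -1.   ] F [ 1.21  0.18 -0.71] M [-0.03 -0.03  0.  ] grip 23.0 j6 -0.79
 -> [ 5.4299e+02 -1.9721e+02  1.0000e+02  2.4000e-01] offset [-0.0018, 0.0372, -0.0001] yaw -0.0001
```

View pics/h3.png

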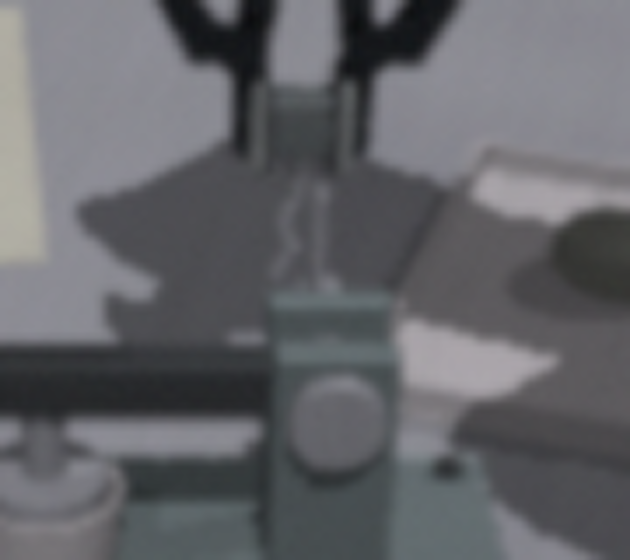

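>>> jog_arm:
  targets:
    - {"offset": [-0.0005, 0.001, 0], "yaw": 0}
    - {"offset": [-0.001, 0.0015, 0], "yaw": 0}
    - {"offset": [-0.0015, 0.0015, 0], "yaw": 0}

```text
time_s: 14.0
eef_pos: [543.1, -197.1, 135.6]
ee_rot: [0.703, -0.701, -0.083, 0.084]
force: [0.2, 0.6, -0.2]
grip_width: 0.268
```

>>> jog_arm:
  targets:
    - {"offset": [0, 0.001, 0], "yaw": 0}
    - {"offset": [0, 0.002, 0], "yaw": 0}

```text
time_s: 14.17
eef_pos: [543.2, -197.1, 133.5]
ee_rot: [0.703, -0.701, -0.083, 0.083]
force: [0.6, -0.3, -0.7]
grip_width: 0.274
```

>>> jog_arm:
  targets:
    - {"offset": [0, 0.001, 0], "yaw": 0}
    - {"offset": [0, 0.002, 0], "yaw": 0}

```text
time_s: 14.33
eef_pos: [543.2, -197.1, 131.5]
ee_rot: [0.703, -0.701, -0.083, 0.083]
force: [0.8, 0.8, 0.2]
grip_width: 0.271
```

```bash
python3 - <<'E'
from h import *
c=ctrl.capture("side");a=c["img"][...,::-1][130:210,290:380]
cv2.imwrite("pics/h4.png",cv2.resize(a,None,fx=7,fy=7,interpolation=cv2.INTER_CUBIC))
P=state()[1]
f=lambda q:((q-[290,130]+.5)*7-.5).round(1).tolist()
print("grip near bottom/top edge",f(proj(c,w([P[0],P[1],.236],[[0,9,P[2]+18.4],[0,9,P[2]+42.4],[-8,0,P[2]-49.6],[-8,0,100]]))))
t=ctrl.capture("top");a=t["img"][...,::-1][150:270,300:460]
cv2.imwrite("pics/h4t.png",cv2.resize(a,None,fx=5,fy=5,interpolation=cv2.INTER_CUBIC))
E
```

```text
grip near bottom/top edge [[302.7, 173.9], [305.6, 113.7], [314.3, 323.9], [316.5, 281.7]]
```

View pics/h4.png

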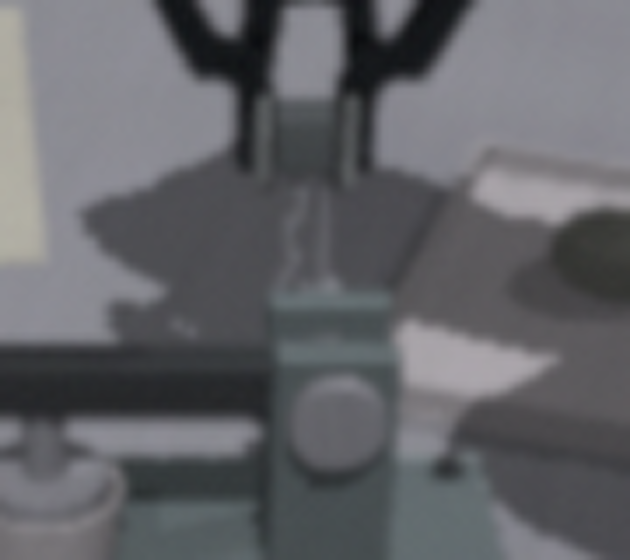

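View pics/h4t.png

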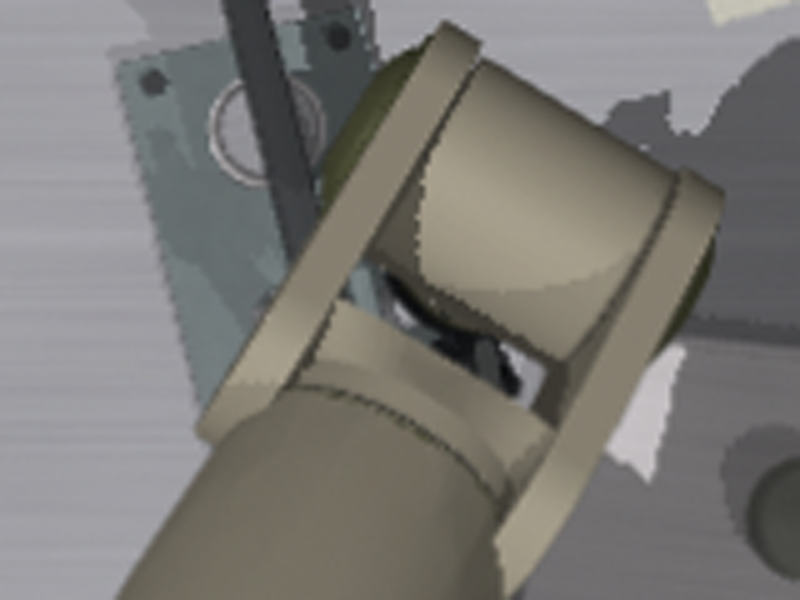

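>>> jog_arm:
  targets:
    - {"offset": [-0.0007, 0, 0], "yaw": 0}
    - {"offset": [-0.0013, 0, 0], "yaw": 0}
    - {"offset": [-0.002, 0, 0], "yaw": 0}

```text
time_s: 14.68
eef_pos: [542.0, -197.4, 131.5]
ee_rot: [0.703, -0.701, -0.084, 0.082]
force: [7.7, 1.8, -3.0]
grip_width: 0.269
```

>>> jog_arm:
  targets:
    - {"offset": [-0.0005, 0, 0], "yaw": 0}
    - {"offset": [-0.001, 0, 0], "yaw": 0}

```text
time_s: 14.85
eef_pos: [541.9, -197.4, 131.6]
ee_rot: [0.703, -0.701, -0.085, 0.082]
force: [7.2, 1.2, -3.9]
grip_width: 0.274
```

>>> jog_arm:
  targets:
    - {"offset": [0.0007, 0, 0], "yaw": 0.001}
    - {"offset": [0.0013, 0, 0.0002], "yaw": 0.001}
    - {"offset": [0.0013, 0.001, 0.0002], "yaw": 0.001}
    - {"offset": [0.0013, 0.002, 0.0002], "yaw": 0.001}

```text
time_s: 15.18
eef_pos: [543.0, -196.9, 129.6]
ee_rot: [0.703, -0.701, -0.084, 0.081]
force: [-0.5, -1.1, -0.3]
grip_width: 0.272
```

```bash
python3 - <<'E'
from h import *
s,P,R=state(); print(((P[:2]-PRESS[:2])@R2(.236)).round(2))
plan((*pw(8.4,-45,120),.236))
E
```

```text
[  8.34 -44.7 ]
t 15.18 pos [ 542.96 -196.91  129.57] yawx 0.2346 down [ 0.004  0.003 -1.   ] F [-0.48 -1.07 -0.29] M [ 0.01 -0.04  0.03] grip 23.2 j6 -0.79
 -> [ 5.4309e+02 -1.9719e+02  1.2000e+02  2.4000e-01] offset [0.0, 0.0096, -0.0003] yaw -0.0014
```

>>> jog_arm:
  targets:
    - {"offset": [0, 0.0015, 0], "yaw": 0}
    - {"offset": [0, 0.003, 0], "yaw": 0}
    - {"offset": [0, 0.0045, 0], "yaw": 0}

```text
time_s: 15.43
eef_pos: [542.8, -197.1, 125.1]
ee_rot: [0.703, -0.701, -0.084, 0.082]
force: [-2.5, -0.6, 2.7]
grip_width: 0.269
```

>>> jog_arm:
  targets:
    - {"offset": [0, 0.0015, 0], "yaw": 0}
    - {"offset": [0, 0.003, 0], "yaw": 0}
    - {"offset": [0, 0.0045, 0], "yaw": 0}

```text
time_s: 15.68
eef_pos: [542.7, -197.2, 120.6]
ee_rot: [0.703, -0.702, -0.084, 0.082]
force: [-2.0, -1.4, 2.8]
grip_width: 0.266
```

>>> jog_arm:
  targets:
    - {"offset": [0, 0.0015, 0], "yaw": 0}
    - {"offset": [0, 0.003, 0], "yaw": 0}

```text
time_s: 15.85
eef_pos: [542.7, -197.2, 117.5]
ee_rot: [0.703, -0.702, -0.084, 0.082]
force: [-2.5, -0.3, 2.4]
grip_width: 0.273
```

>>> jog_arm:
  targets:
    - {"offset": [0, 0.001, 0], "yaw": 0}
    - {"offset": [0, 0.002, 0], "yaw": 0}
    - {"offset": [0, 0.003, 0], "yaw": 0}

```text
time_s: 16.1
eef_pos: [542.9, -197.3, 114.9]
ee_rot: [0.703, -0.702, -0.084, 0.081]
force: [-2.7, -0.1, 8.3]
grip_width: 0.271
```

>>> jog_arm:
  targets:
    - {"offset": [0, 0.001, 0], "yaw": 0}
    - {"offset": [0, 0.002, 0], "yaw": 0}

```text
time_s: 16.27
eef_pos: [543.0, -197.5, 113.7]
ee_rot: [0.702, -0.702, -0.084, 0.081]
force: [-4.5, -0.1, 11.0]
grip_width: 0.272
```

>>> jog_arm:
  targets:
    - {"offset": [0, 0.001, 0], "yaw": 0}
    - {"offset": [0, 0.002, 0], "yaw": 0}

```text
time_s: 16.43
eef_pos: [543.2, -197.8, 112.8]
ee_rot: [-0.702, 0.702, 0.085, -0.081]
force: [-4.6, 0.1, 13.1]
grip_width: 0.267
```

>>> jog_arm:
  targets:
    - {"offset": [-0.0004, 0.001, 0.0002], "yaw": 0}
    - {"offset": [-0.0006, 0.002, 0.0004], "yaw": 0}

```text
time_s: 16.6
eef_pos: [543.1, -197.9, 112.1]
ee_rot: [-0.702, 0.703, 0.085, -0.081]
force: [-2.8, 1.3, 16.8]
grip_width: 0.27
```

>>> jog_arm:
  targets:
    - {"offset": [0, 0.001, 0], "yaw": 0}
    - {"offset": [0, 0.002, 0], "yaw": 0}

```text
time_s: 16.77
eef_pos: [543.2, -198.0, 111.4]
ee_rot: [-0.701, 0.703, 0.086, -0.08]
force: [-5.3, 1.3, 15.4]
grip_width: 0.273
```

```bash
python3 - <<'E'
from h import *
plan()
s,P,R=state(); print(((P[:2]-PRESS[:2])@R2(.236)).round(2))
c=ctrl.capture("side");a=c["img"][...,::-1][130:210,290:380]
cv2.imwrite("pics/h5.png",cv2.resize(a,None,fx=7,fy=7,interpolation=cv2.INTER_CUBIC))
f=lambda q:((q-[290,130]+.5)*7-.5).round(1).tolist()
print("grip near bottom/top edge",f(proj(c,w([P[0],P[1],.236],[[0,9,P[2]+18.4],[0,9,P[2]+42.4]]))))
plan()
E
```

```text
t 16.77 pos [ 543.24 -197.98  111.43] yawx 0.2352 down [ 0.007 -0.002 -1.   ] F [-5.26  1.3  15.41] M [ 0.32  1.24 -0.07] grip 23.3 j6 -0.79
[  8.36 -45.8 ]
grip near bottom/top edge [[300.4, 221.2], [303.3, 162.4]]
t 16.82 pos [ 543.17 -197.93  111.21] yawx 0.2352 down [ 0.007 -0.002 -1.   ] F [-3.93  0.68 10.27] M [0.13 0.98 0.03] grip 23.3 j6 -0.79
```

View pics/h5.png

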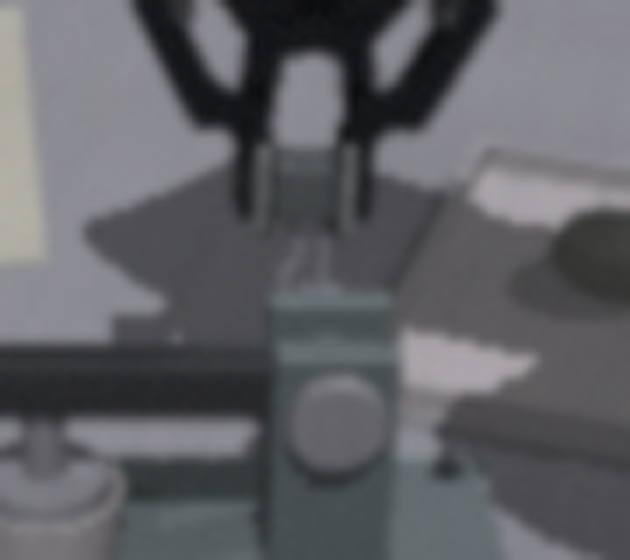

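>>> jog_arm:
  targets:
    - {"offset": [-0.0002, 0.0005, 0.0002], "yaw": 0}
    - {"offset": [-0.0002, 0.001, 0.0004], "yaw": 0}
    - {"offset": [-0.0002, 0.0015, 0.0004], "yaw": 0}
    - {"offset": [-0.0002, 0.002, 0.0004], "yaw": 0}

```text
time_s: 17.15
eef_pos: [543.1, -197.8, 110.4]
ee_rot: [-0.701, 0.703, 0.086, -0.08]
force: [-4.2, 0.8, 12.9]
grip_width: 0.276
```

>>> jog_arm:
  targets:
    - {"offset": [0, 0.0005, 0.0002], "yaw": 0}
    - {"offset": [0, 0.001, 0.0002], "yaw": 0}
    - {"offset": [0, 0.0015, 0.0002], "yaw": 0}
    - {"offset": [0, 0.002, 0.0002], "yaw": 0}

```text
time_s: 17.48
eef_pos: [543.2, -197.8, 109.6]
ee_rot: [-0.701, 0.704, 0.086, -0.08]
force: [-4.6, 1.0, 9.6]
grip_width: 0.27
```

>>> jog_arm:
  targets:
    - {"offset": [0, 0.0005, 0], "yaw": 0}
    - {"offset": [0, 0.001, 0], "yaw": 0}
    - {"offset": [0, 0.0015, 0], "yaw": 0}
    - {"offset": [0, 0.002, 0], "yaw": 0}
    - {"offset": [0, 0.0025, 0], "yaw": 0}

```text
time_s: 17.9
eef_pos: [543.3, -197.9, 108.1]
ee_rot: [-0.701, 0.704, 0.086, -0.08]
force: [-4.9, 0.8, 12.9]
grip_width: 0.273
```

>>> jog_arm:
  targets:
    - {"offset": [0, 0.0005, 0], "yaw": 0}
    - {"offset": [0, 0.001, 0], "yaw": 0}
    - {"offset": [0, 0.0015, 0], "yaw": 0}
    - {"offset": [0, 0.002, 0], "yaw": 0}
    - {"offset": [0, 0.0025, 0], "yaw": 0}

```text
time_s: 18.32
eef_pos: [543.3, -197.9, 106.7]
ee_rot: [-0.7, 0.704, 0.086, -0.08]
force: [-5.4, 1.3, 13.6]
grip_width: 0.27
```

>>> jog_arm:
  targets:
    - {"offset": [-0.0003, 0.0005, 0], "yaw": 0}
    - {"offset": [-0.0003, 0.001, 0], "yaw": 0}
    - {"offset": [-0.0003, 0.0015, 0], "yaw": 0}
    - {"offset": [-0.0003, 0.002, 0], "yaw": 0}
    - {"offset": [-0.0003, 0.0025, 0], "yaw": 0}

```text
time_s: 18.73
eef_pos: [543.1, -197.9, 104.9]
ee_rot: [-0.7, 0.704, 0.086, -0.08]
force: [-4.0, 1.8, 9.2]
grip_width: 0.268
```

>>> jog_arm:
  targets:
    - {"offset": [0, 0.0005, 0], "yaw": 0}
    - {"offset": [0, 0.001, 0], "yaw": 0}
    - {"offset": [0, 0.0015, 0], "yaw": 0}
    - {"offset": [0, 0.002, 0], "yaw": 0}
    - {"offset": [0, 0.0025, 0], "yaw": 0}

```text
time_s: 19.15
eef_pos: [543.1, -197.8, 102.8]
ee_rot: [-0.7, 0.704, 0.086, -0.08]
force: [-4.1, 1.4, 6.5]
grip_width: 0.269
```

```bash
python3 - <<'E'
from h import *
plan()
s,P,R=state(); print(((P[:2]-PRESS[:2])@R2(.236)).round(2))
c=ctrl.capture("side");a=c["img"][...,::-1][130:210,290:380]
cv2.imwrite("pics/h6.png",cv2.resize(a,None,fx=7,fy=7,interpolation=cv2.INTER_CUBIC))
E
```

```text
t 19.15 pos [ 543.1  -197.8   102.85] yawx 0.2359 down [ 0.01  -0.004 -1.   ] F [-4.06  1.44  6.45] M [ 0.17  0.88 -0.04] grip 23.0 j6 -0.79
[  8.27 -45.6 ]
```

View pics/h6.png

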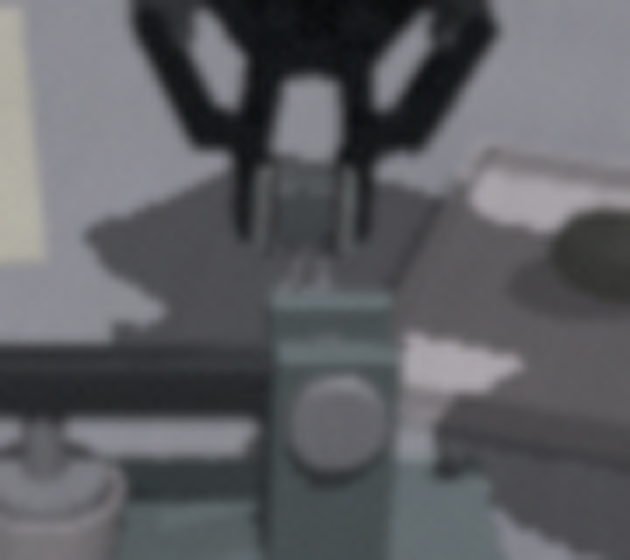

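>>> jog_arm:
  targets:
    - {"offset": [-0.0003, 0.0008, 0], "yaw": 0}
    - {"offset": [-0.0003, 0.0016, 0], "yaw": 0}
    - {"offset": [-0.0003, 0.0024, 0], "yaw": 0}

```text
time_s: 19.45
eef_pos: [542.8, -197.8, 100.3]
ee_rot: [-0.7, 0.704, 0.086, -0.08]
force: [-1.4, 0.5, 4.0]
grip_width: 0.271
```

>>> jog_arm:
  targets:
    - {"offset": [0, 0.0007, 0], "yaw": 0}
    - {"offset": [0, 0.0014, 0], "yaw": 0}
    - {"offset": [0, 0.002, 0], "yaw": 0}

```text
time_s: 19.7
eef_pos: [542.8, -197.7, 98.1]
ee_rot: [-0.7, 0.704, 0.086, -0.08]
force: [-2.1, -0.4, 3.3]
grip_width: 0.271
```

>>> jog_arm:
  targets:
    - {"offset": [0, 0.0006, 0], "yaw": 0}
    - {"offset": [0, 0.0012, 0], "yaw": 0}

```text
time_s: 19.87
eef_pos: [542.8, -197.8, 96.8]
ee_rot: [-0.7, 0.704, 0.086, -0.08]
force: [-2.3, 0.1, 5.6]
grip_width: 0.27
```

>>> jog_arm:
  targets:
    - {"offset": [0, 0.0005, 0], "yaw": 0}
    - {"offset": [0, 0.001, 0], "yaw": 0}

```text
time_s: 20.03
eef_pos: [542.9, -197.8, 96.3]
ee_rot: [-0.7, 0.704, 0.086, -0.08]
force: [-3.7, 1.4, 10.0]
grip_width: 0.267
```

```bash
python3 - <<'E'
from h import *
plan()
s,P,R=state(); print(((P[:2]-PRESS[:2])@R2(.236)).round(2))
c=ctrl.capture("side");a=c["img"][...,::-1][130:210,290:380]
cv2.imwrite("pics/h7.png",cv2.resize(a,None,fx=7,fy=7,interpolation=cv2.INTER_CUBIC))
f=lambda q:((q-[290,130]+.5)*7-.5).round(1).tolist()
print("grip home near bottom/top edge,center",f(proj(c,[pw(8,-36,115),pw(8,-36,139)])), "pred from tcp",f(proj(c,w([P[0],P[1],.236],[[0,9,P[2]+18.4],[0,9,P[2]+42.4]]))))
plan()
E
```

```text
t 20.03 pos [ 542.86 -197.84   96.27] yawx 0.2359 down [ 0.01  -0.004 -1.   ] F [-3.74  1.42  9.99] M [ 0.17  0.91 -0.03] grip 22.8 j6 -0.79
[  8.02 -45.58]
grip home near bottom/top edge,center [[299.8, 257.8], [302.6, 199.9]] pred from tcp [[299.6, 257.8], [302.4, 200.0]]
t 20.08 pos [ 542.87 -197.84   96.28] yawx 0.2359 down [ 0.01  -0.004 -1.   ] F [-3.79  1.29  7.9 ] M [0.11 0.77 0.03] grip 23.1 j6 -0.79
```

View pics/h7.png

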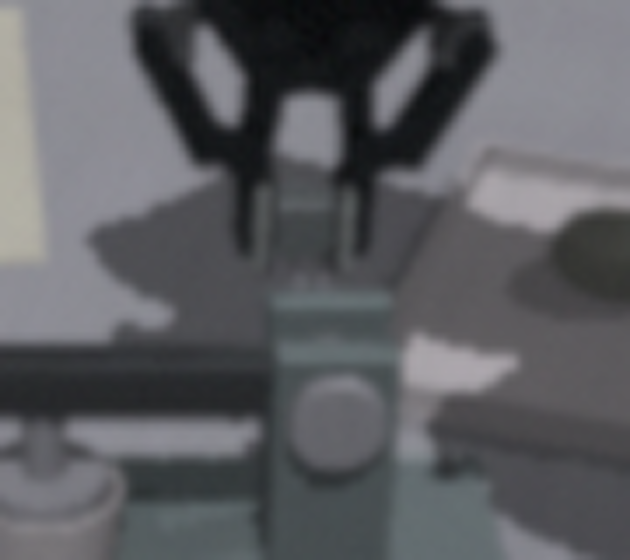

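>>> jog_arm:
  targets:
    - {"offset": [0, 0, 0], "yaw": 0}
    - {"offset": [0, 0, 0], "yaw": 0}
    - {"offset": [0, 0, 0], "yaw": 0}
    - {"offset": [0, 0, 0], "yaw": 0}
    - {"offset": [0, 0, 0], "yaw": 0}
  fingers: 0.05

```text
time_s: 20.5
eef_pos: [542.9, -197.8, 96.1]
ee_rot: [-0.7, 0.704, 0.086, -0.08]
force: [-0.7, -1.0, 0.2]
grip_width: 0.587
```

```bash
python3 - <<'E'
from h import *
plan()
c=ctrl.capture("side");a=c["img"][...,::-1][130:210,290:380]
cv2.imwrite("pics/h8.png",cv2.resize(a,None,fx=7,fy=7,interpolation=cv2.INTER_CUBIC))
E
```

```text
t 20.5 pos [ 542.9  -197.77   96.08] yawx 0.2359 down [ 0.01  -0.004 -1.   ] F [-0.68 -1.01  0.25] M [0.   0.03 0.05] grip 50.1 j6 -0.79
```

View pics/h8.png

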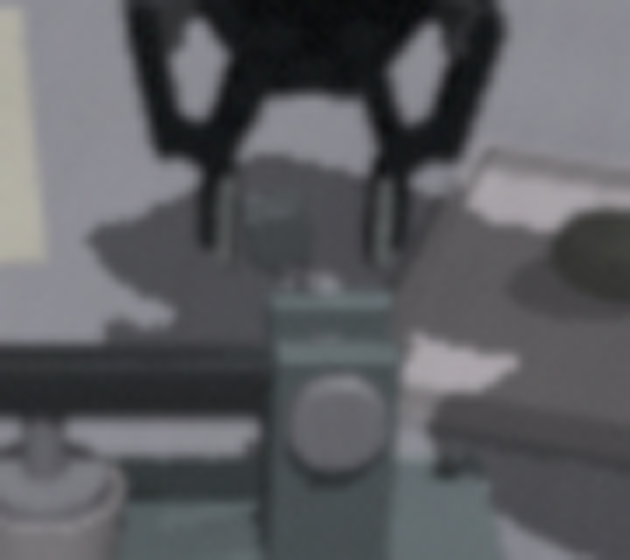

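>>> jog_arm:
  targets:
    - {"offset": [0.002, 0, 0], "yaw": 0}
    - {"offset": [0.004, 0, 0], "yaw": 0}
    - {"offset": [0.004, 0, 0], "yaw": 0}
    - {"offset": [0.004, -0.015, 0], "yaw": 0}
    - {"offset": [0.004, -0.04, 0], "yaw": 0}
    - {"offset": [0.004, -0.07, 0], "yaw": 0}
    - {"offset": [0.004, -0.1, 0], "yaw": 0}
    - {"offset": [0.004, -0.11, -0.03], "yaw": 0}
    - {"offset": [-0.004, -0.11, -0.07], "yaw": 0}
    - {"offset": [-0.03, -0.11, -0.1], "yaw": 0}
    - {"offset": [-0.06, -0.11, -0.13], "yaw": 0}
    - {"offset": [-0.08, -0.11, -0.14], "yaw": 0}
  fingers: 0.08

```text
time_s: 21.55
eef_pos: [495.0, -355.8, 205.7]
ee_rot: [-0.7, 0.704, 0.085, -0.079]
force: [0.2, 0.0, -0.3]
grip_width: 0.939
```

```bash
python3 - <<'E'
from h import *
plan()
c=ctrl.capture("side");a=c["img"][...,::-1][130:210,290:380]
cv2.imwrite("pics/i1.png",cv2.resize(a,None,fx=7,fy=7,interpolation=cv2.INTER_CUBIC))
t=ctrl.capture("top");a=t["img"][...,::-1];cv2.imwrite("pics/i1full.png",a);a=a[185:245,330:410]
cv2.imwrite("pics/i1t.png",cv2.resize(a,None,fx=8,fy=8,interpolation=cv2.INTER_CUBIC))
f=lambda q,o,k:((q-o+.5)*k-.5).round(1).tolist()
for th in(0,.15,.25,.35):
  # clip tilt about press y toward +x
  def cl(x,y,z): # relative to seat, clip frame with leg at x=0
    return pw(x*np.cos(th)+z*np.sin(th),-45+y,85-x*np.sin(th)+z*np.cos(th))
  C=[cl(8+a,9,z) for z in(30,54) for a in(-12,12)]
  T=[cl(8+a,b,54) for a in(-12,12) for b in(-9,9)]
  print(th,"side bl br... ",f(proj(c,C),[290,130],7)," top",f(proj(t,T),[330,185],8))
E
```

```text
t 21.55 pos [ 495.02 -355.79  205.7 ] yawx 0.2336 down [ 0.009 -0.005 -1.   ] F [ 0.17  0.03 -0.31] M [ 0.05  0.07 -0.03] grip 80.2 j6 -1.05
0 side bl br...  [[332.1, 257.9], [267.5, 257.7], [335.3, 200.0], [269.9, 199.8]]  top [[481.1, 198.9], [421.1, 213.6], [460.8, 118.7], [400.9, 133.3]]
0.15 side bl br...  [[319.9, 257.2], [255.8, 265.6], [313.2, 200.0], [248.2, 208.5]]  top [[474.3, 171.8], [414.3, 186.4], [452.6, 93.8], [392.9, 108.3]]
0.25 side bl br...  [[311.8, 257.7], [248.7, 271.6], [298.5, 201.6], [234.6, 215.9]]  top [[469.4, 154.0], [409.5, 168.6], [447.1, 78.6], [387.6, 93.0]]
0.35 side bl br...  [[303.7, 258.9], [242.4, 278.2], [284.0, 204.5], [221.9, 224.3]]  top [[464.4, 136.8], [404.5, 151.4], [441.8, 64.7], [382.4, 79.1]]
```

View pics/i1.png

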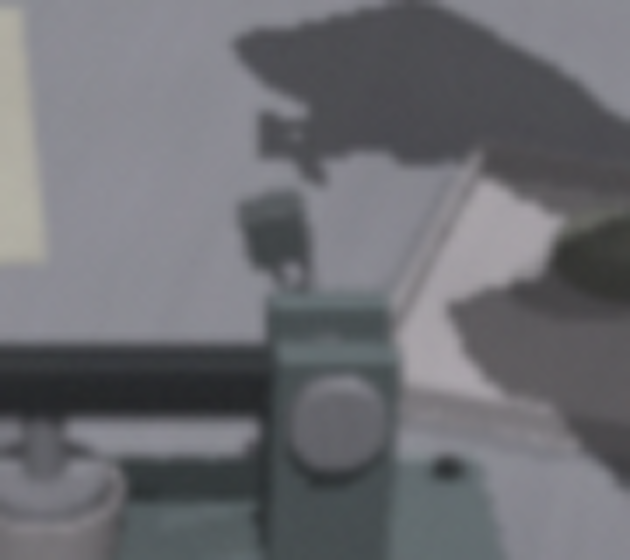

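View pics/i1t.png

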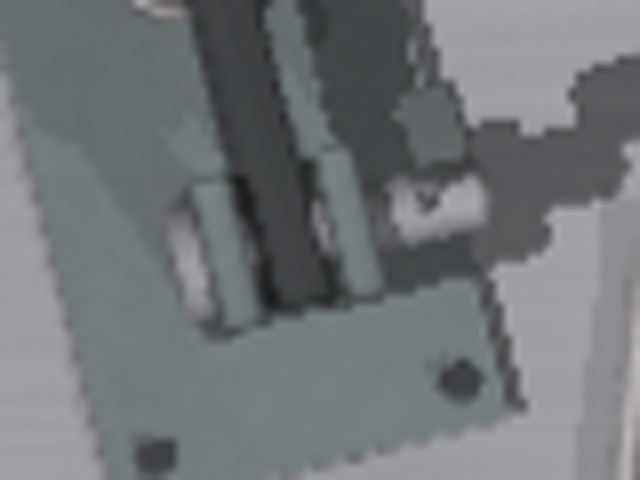

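>>> jog_arm:
  targets:
    - {"offset": [0, 0, 0], "yaw": 0}
    - {"offset": [0, 0, 0], "yaw": 0}
    - {"offset": [0, 0, 0], "yaw": 0}
    - {"offset": [0, 0, 0], "yaw": 0}
    - {"offset": [0, 0, 0], "yaw": 0}
    - {"offset": [0, 0, 0], "yaw": 0}

```text
time_s: 22.15
eef_pos: [494.9, -354.5, 206.0]
ee_rot: [-0.701, 0.704, 0.085, -0.079]
force: [-0.3, 0.1, -0.2]
grip_width: 0.935
```

```bash
python3 - <<'E'
from h import *
c=ctrl.capture("side");t=ctrl.capture("top")
a=cv2.imread("pics/i1full.png").astype(int);b=t["img"][...,::-1].astype(int)
print("diff",np.abs(a-b)[190:215,375:395].max())
def cl(p,x,y,z):
    th,s,yy=p[0],p[1],p[2]; z=z+s
    return pw(x*np.cos(th)+z*np.sin(th),-45+y+yy,85-x*np.sin(th)+z*np.cos(th))
for n,cam in(("side",c),("top",t)):
    r=ctrl.regions_of(n,"clip_grip");print(n,[(q["score"],q["box"]) for q in r[:2]])
    if not r: continue
    m=r[0]["region"]
    best=None
    for th in np.arange(0,.5,.02):
        for s in np.arange(-4,12.1,1):
            P=np.array([cl((th,s,0),8+i,j,k) for i in(-12,12) for j in(-9,9) for k in(30,54)])
            h=cv2.convexHull(proj(cam,P).astype(np.float32)*16)
            z=np.zeros((400,640),np.uint8);cv2.fillConvexPoly(z,h.round().astype(np.int32),1,shift=4)
            iou=(z.astype(bool)&m).sum()/(z.astype(bool)|m).sum()
            if best is None or iou>best[0]: best=(iou,th,s)
    print(n,best)
for n in("beaker","bottle","stone"): print(n,[(q["box"],q["score"]) for q in ctrl.boxes_of("top",n)[:2]])
E
```

```text
diff 2
side [(0.34, [310.5, 286.4, 354.3, 331.9])]
side (np.float64(0.0), np.float64(0.0), np.float64(-4.0))
top []
beaker [([217.8, 122.0, 249.9, 159.1], 0.69)]
bottle [([148.4, 146.3, 184.6, 178.9], 0.97)]
stone []
```

```bash
python3 - <<'E'
from rig import ctrl
print(ctrl.finish_job())
E
```

```text
the job is handed in; nothing more can be done
None
```

I pushed the hinge pin home, fitted the R-clip through it and let go, and handed the job in at about 22 s. No verdict was reported.

**Pin:** it slid at about 5 N. It stopped firmly at about 11 N, and the later pictures show the head against the fork.

**Fingers:** they stood about 30 mm higher than the stated tool geometry implied. My first attempt to grip the clip therefore closed above it without gripping. I measured the offset from the side picture and lowered the grip, and the second grasp held.

**Clip:**
- The leg found the hole almost without force. A sideways push inside it took about 7.7 N, which confirmed it was in.
- Pressing the bow over took up to about 17 N, more than the 8–12 N expected for an upright hole. The force then fell to about 3 N and rose again to about 10 N at the seat.
- I measured forces only at the end of each move. The highest I saw on the pin or clip was about 18 N, under the 26 N limit.

**Last checks:**
- **Lean:** on release the clip sprang over about 0.25 rad towards press +x, so it was not left fully upright. This is my estimate from both cameras, and it is inside the 0.4 rad limit. I did not straighten it.
- **Position:** the grip sits where a fully seated clip should be, to within 1–2 mm. Two pictures about 0.6 s apart show it at rest, and the arm is clear.
- **Not confirmed:** the network check of the clip's final position failed, so those figures come from reading the pictures myself. The bow being closed is inferred from the force drop, not seen.
- **Bystanders:** the beaker is still where it started. The bottle was found at its starting place. The network missed the stone in the last top view, and the last side view shows it only partly. I never came near any of the three.

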